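# Load the core ring dryer

### The arm

A 6-joint arm with a two-finger parallel gripper is mounted at the origin on the work surface. World frame = base frame: x ahead of the robot, y to its left, z up, the work surface at z = 0. Lengths are in m, angles in degrees, forces in N, time in s.
With the tool pointing down it reaches from about 0.3 to 0.75 m from the base axis. Payload 8.5 kg.
Tool frame: the origin (TCP) lies midway between the tips of the shut fingers; the grasp point (between the pads) lies 19 mm behind it; z points along the fingers, y is the line along which they close (so a half turn about z gives the same grasp; the last joint's range is limited). The gripper opens to 85 mm and grips with 20 to 120 N. Pads are 22 mm wide; open, the fingers measure 114 mm over their backs; the gripper's body (76 mm by 85 mm) begins 54 mm behind the grasp point. The pads swing forward as they close: fully open they stand 13 mm farther back than shut.
Start: joints at [-89.399, 21.807, 74.336, -0, 83.858, -12.336], TCP at [0.123, -0.536, 0.231] pointing down, gripper open.
Joint ranges: [-178.18, 178.18], [-50.72, 133.34], [12.68, 142.11], [-81.47, 261.47], [9.98, 163.14], [-165.26, 165.26]. Speed limits (degrees/s): [136.94, 136.94, 180, 180, 180, 180].

### API

Orientations are given as a 3x3 rotation matrix whose columns are the frame's x, y, z axes.
In Python, from rig import env gives the robot as it stands. The module is installed in compiled form; this text tells all that it offers.
- The arm moves only by the tool jog_arm, never from a script. Its argument "targets" is a list of rows, each a list of 6 numbers: the shift along the tool's x, y, z in cm, then the turn, a rotation vector about the tool's x, y, z in degrees. A call has 1 to 8 rows; each row is the pose to reach, as a shift and turn from the pose commanded when the call began, along the tool's axes at that moment; what a row does not reach only later rows make up. A row lasts 1/12 s, in which the tool goes at most 41.7 mm and 7.16 degrees, less where a joint would pass 70% of its speed; a pose out of reach is approached as far as the arm can. A call with a gripper value outside its range is refused whole. "hand" is the opening, from 0 (shut) to 1 (fully open), set as the call begins (left out, the last holds). The fingers move at their own pace and stop on an object; "newtons" is the grip in N (left out, the last holds). Time passes only in rows, so rows that repeat a pose let the fingers close. It gives the time, the measured TCP pose, the force, the opening and the grip force at its end, in the units of the state.
- env.observe(): the state, without advancing time (a new reading comes with each control period).
- env.get_image(name): name is "scene" or "top" or "wrist"; returns a dict with "frame" (400x640x3 uint8, red, green, blue), "depth" (400x640 float32, m along the optical axis (not along the pixel's ray), 0 where there is no reading), "fovy" (degrees; the focal length in pixels is half the picture's height over the tangent of half this angle, whatever the lens; pixels are square), "cx", "cy" (the principal point, pixels), "cam_to_world" (4x4, takes a point from camera to world coordinates). Camera axes: x right, y down, z forward; pixel columns grow to the right and rows downward; lengths in m; the calibration is good to about 2 mm. The wrist camera is an equidistant fisheye: a pixel r from the principal point sees the ray r / f radians off the axis. A picture is of the moment at which its call begins.
- env.close_job(): hands the job in; it is judged then, once.
Trained networks look in the newest picture that a camera, given by its name, has taken for a name from the list of things; names that differ only in an ending like _2 or _b are one class to them, and where a whole thing is asked for, a point or a joint stands for the part that bears it (a point fixed in the world has none). Each returns a list of dicts, best first, with "score" (0 to 1); they miss things now and then, are a little off and sometimes report something else, mostly with a low value. They report only what shows in the picture. A call takes as long as a camera call. They do not tell look-alikes from the thing itself.
- env.regions_of(camera, target): "pixels" (400x640 bool, what is visible of it) and "point" ([row, column] in pixels, amid what is visible of it).
The state is a dict: "time_s": time; "q": joint angles; "qvel": joint speeds; "joint_efforts": joint torques, N m; "position": TCP position; "tool_rot": TCP orientation; "ft_force": force on the tool from outside, world axes, zero at the start; "wrist_torque": the same for the moment, N m; "grip_width": finger opening in m; "gripper_force": force on a finger pad.
Only numpy, scipy, OpenCV 4.12 (cv2) and the standard library are available. Lean on these libraries where they do the work, as an engineer would, in place of code of your own. Each camera call takes 0.05 s, during which the arm holds its last target. There are 200 camera calls.

### The job

Pull the drying drawer out to its stop, lift every core ring off its post on the turntable and lay them all flat on the drawer's floor side by side, then push the drawer fully home. With the drawer shut, press the blue programme key and then the green start key, each fully down and one at a time; press no key while the drawer is open, never press the red stop key, and leave the crucible lid, the vial and the ring puller where they are.

Things in the scene. Friction and masses are not known exactly. Their poses are not given: they have to be found in the camera images.
- drawer (a joint): slide of the drying drawer, m: 0 = fully closed, 0.14 = pulled out to its stop. Pulls out along the dryer's own -x; about 2 N of friction, no spring, no latch; stays where it is left. May start up to 20 mm ajar.
- drawer_handle (a point): middle of the drawer's steel bar handle, moving with the drawer: a round bar of 10 mm diameter, 100 mm long along the dryer's y, on two legs at its ends, with 40 mm clear between bar and the blue drawer front; centre line 68 mm above the bench, free above and below. Axes as the dryer's.
- drawer_floor (a point): point on top of the drawer's aluminium floor, 26 mm above the bench, moving with it, axes as the dryer's (-x = out). The inside runs from 70 mm in front (-x) of it to 116 mm behind it, and 144 mm to either side in y. Side walls are 24 mm high, the front panel 54 mm. With the drawer at its stop the cabinet face is 70 mm behind this point: the front 140 mm of floor lie open.
- dryer: bench-top drying drawer unit, white cabinet, fixed: 250 mm deep (x), 340 mm wide (y), top 92 mm above the bench. Origin: bench level, middle of the lower edge of its front face; x points from the front into the cabinet, so its front looks along -x. Three round keys stand in a row on its top, 48 mm behind the front face, 60 mm apart, in an order that varies.
- key_blue (a joint): travel of the blue spring key on the dryer's top, m: 0 = up, 0.006 = fully down (4 N); it springs back. It counts as pressed beyond 0.0042.
- key_green (a joint): travel of the green spring key on the dryer's top, m: 0 = up, 0.006 = fully down (4 N); it springs back. It counts as pressed beyond 0.0042.
- key_red (a joint): travel of the red spring key on the dryer's top, m: 0 = up, 0.006 = fully down (4 N); it springs back. It counts as pressed beyond 0.0042.
- key_blue_top (a point): centre of the top face of the blue key, a blue round cap of 28 mm diameter; pressed straight down. Selects the drying programme.
- key_green_top (a point): centre of the top face of the green key, a green round cap of 28 mm diameter; pressed straight down. Start.
- key_red_top (a point): centre of the top face of the red key, a red round cap of 28 mm diameter; pressed straight down. Stop: not to be pressed.
- turntable: cast aluminium turntable, foot fixed on the bench; origin: bench level on its axis. Platter 256 mm across, top 40 mm above the bench, with six posts on a circle of 85 mm radius, every 60 degrees: each a collar 62 mm across, its top 50 mm above the bench, then a white pin of 26 mm diameter up to 82 mm above the bench. With the platter joint at 0 one post lies along this body's +x.
- platter (a joint): angle of the turntable's platter about the vertical, rad, anticlockwise from above, 0 at the start; stiff enough (0.25 N m) to stay put while rings are lifted straight off.
- ring0: pewter coloured steel soil core ring, 54 mm outside, 47 mm inside diameter, 25 mm high, 0.09 kg nominal (the true mass varies); origin: centre of its underside, z along its axis. At the start it sits around one of the turntable's posts, resting on the collar. Absent rings read None.
- ring1: pewter coloured steel soil core ring, 54 mm outside, 47 mm inside diameter, 25 mm high, 0.09 kg nominal (the true mass varies); origin: centre of its underside, z along its axis. At the start it sits around one of the turntable's posts, resting on the collar. Absent rings read None.
- ring2: pewter coloured steel soil core ring, 54 mm outside, 47 mm inside diameter, 25 mm high, 0.09 kg nominal (the true mass varies); origin: centre of its underside, z along its axis. At the start it sits around one of the turntable's posts, resting on the collar. Absent rings read None.
- ring3: pewter coloured steel soil core ring, 54 mm outside, 47 mm inside diameter, 25 mm high, 0.09 kg nominal (the true mass varies); origin: centre of its underside, z along its axis. At the start it sits around one of the turntable's posts, resting on the collar. Absent rings read None.
- ring4: pewter coloured steel soil core ring, 54 mm outside, 47 mm inside diameter, 25 mm high, 0.09 kg nominal (the true mass varies); origin: centre of its underside, z along its axis. At the start it sits around one of the turntable's posts, resting on the collar. Absent rings read None.
- ring5: pewter coloured steel soil core ring, 54 mm outside, 47 mm inside diameter, 25 mm high, 0.09 kg nominal (the true mass varies); origin: centre of its underside, z along its axis. At the start it sits around one of the turntable's posts, resting on the collar. Absent rings read None.
- crucible_lid: white ceramic crucible lid, 60 mm across, 25 mm high with its knob, loose on the bench; origin: centre of underside. Bystander: not to be disturbed.
- vial: amber glass vial with black cap, 30 mm across, 60 mm high, standing loose on the bench; origin: centre of underside. Bystander.
- puller: heavy chrome ring puller lying on the bench, 140 mm long along its x (from -64 to +73 mm), 73 mm wide, 24 mm high; origin at bench level by its cross bar. Bystander.
There are look-alikes about, which are no part of the job. Leave any yellow look-alike of the ring5 alone.

How it is judged:
By the outcome, as a careful person would: the job done as asked, in the order asked, and still so for the second after the job is handed in, with the robot touching nothing.
Of ring0, ring1, ring2, ring3, ring4, ring5 only 3 to 5 are there at a start; the rules pass over those that are not, and their reading is None.
At some moment in a run one of ring0, ring1, ring2, ring3, ring4, ring5 may be knocked a few centimetres aside while the robot is not near it.
Once in a run the grip may slacken for a moment while it holds something.
It also fails if it takes over 210 s, if anything falls off the work surface, if the arm or the gripper's body presses on something with over 40 N, if the wrist force passes 120 N, or if a joint passes its speed limit or range.

## Working session

There is one attempt and no reset: what is moved stays moved. The work goes in short steps, Python scripts to look and compute and a tool call to move; the robot and the scene stay as the last step left them, time stands still between calls to the robot, and variables do not carry over. Pictures are saved under pics/ and viewed, at most 14 in all, crops included, and the job is handed in when it is done.

Besides the shell and the picture viewer there is one more tool, called after ">>>" by a JSON object that holds its "op" and its "data", one argument or row to a line. jog_arm: Moves the arm, as the interface text tells. Its arguments: {"type":"object","properties":{"targets":{"type":"array","items":{"type":"array","items":{"type":"number"}}},"hand":{"type":"number"},"newtons":{"type":"number"}},"required":["targets"]}

```bash
mkdir -p pics
cat > h.py <<'E'
import numpy as np, cv2
from rig import env
def save(im,n): cv2.imwrite(f'pics/{n}.png',cv2.cvtColor(im,cv2.COLOR_RGB2BGR))
def ray(im,u,v,fish):
    f=200/np.tan(np.radians(im['fovy'])/2); x=(np.asarray(u,float)-im['cx']);y=(np.asarray(v,float)-im['cy'])
    if not fish: return np.stack([x/f,y/f,np.ones_like(x)],-1)
    r=np.hypot(x,y)+1e-9; th=r/f
    return np.stack([x/r*np.tan(th),y/r*np.tan(th),np.ones_like(x)],-1)
def cloud(im,fish=False):
    v,u=np.mgrid[0:400,0:640]; P=ray(im,u,v,fish)*im['depth'][...,None]
    T=np.array(im['cam_to_world']); return P@T[:3,:3].T+T[:3,3]
E
python3 - <<'E'
from h import *
for c in ['top','scene','wrist']:
    im=env.get_image(c); save(im['frame'],c+'0'); np.savez(c+'0.npz',**im)
    print(c,im['fovy'],im['cx'],im['cy'],np.round(im['cam_to_world'],3).tolist())
    W=cloud(im,c=='wrist')
    for t in ['drawer_handle','dryer','key_blue','key_green','key_red','turntable','ring0','crucible_lid','vial','puller']:
        for d in env.regions_of(c,t)[:7]:
            m=d['pixels']&(im['depth']>0)
            if m.sum(): print(c,t,round(d['score'],2),np.round(d['point']),m.sum(),np.round(np.median(W[m],0),3),np.round(W[m].min(0),3),np.round(W[m].max(0),3))
o=env.observe(); print(o)
E
```

```text
top 48.41855771429035 320.43784146845087 196.59663149472743 [[-0.002, -0.995, 0.096, 0.492], [-1.0, 0.001, -0.008, -0.023], [0.008, -0.096, -0.995, 1.023], [0.0, 0.0, 0.0, 1.0]]
top drawer_handle 0.84 [214. 430.] 2212 [ 0.552 -0.265  0.073] [ 0.439 -0.388 -0.001] [ 0.683 -0.151  0.087]
top dryer 0.76 [170. 476.] 19899 [ 0.645 -0.361  0.092] [ 0.437 -0.572 -0.003] [ 0.861 -0.151  0.099]
top key_blue 0.71 [186. 454.] 123 [ 0.6   -0.311  0.114] [ 0.588 -0.323  0.106] [ 0.613 -0.3    0.118]
top key_red 0.67 [203. 475.] 153 [ 0.558 -0.353  0.114] [ 0.546 -0.368  0.104] [ 0.571 -0.342  0.119]
top turntable 0.59 [238. 187.] 9384 [0.496 0.261 0.042] [ 0.373  0.143 -0.004] [0.635 0.418 0.088]
top ring0 0.74 [263. 142.] 319 [0.44  0.338 0.069] [0.412 0.305 0.037] [0.468 0.374 0.08 ]
top ring0 0.71 [229. 133.] 302 [0.524 0.351 0.07 ] [0.498 0.324 0.051] [0.55  0.378 0.08 ]
top ring0 0.6 [193. 163.] 168 [0.593 0.306 0.072] [0.562 0.265 0.04 ] [0.618 0.316 0.08 ]
top ring0 0.56 [200. 204.] 202 [0.566 0.211 0.071] [0.536 0.185 0.049] [0.59  0.237 0.08 ]
top crucible_lid 0.77 [282. 296.] 533 [0.395
[... 2719 characters left out ...]
2233e+01, -1.23354115e+01]), 'qvel': array([-0.12390523,  0.01009424,  0.00456123,  0.02342577,  0.03627035,
       -0.01095968]), 'joint_efforts': array([ 2.73135556e-04, -4.48324299e+01, -2.31463677e+01, -1.81931814e-04,
        5.48673106e-04, -9.65281743e-06]), 'position': array([ 0.12314695, -0.53602051,  0.23134708]), 'tool_rot': array([[ 9.74614448e-01,  2.23889878e-01,  2.11020786e-05],
       [ 2.23889878e-01, -9.74614447e-01, -4.16035562e-05],
       [ 1.12517755e-05,  4.52719688e-05, -9.99999999e-01]]), 'ft_force': array([-0.53093588, -0.36631499, -0.1976949 ]), 'wrist_torque': array([ 0.00819538,  0.00539503, -0.01085231]), 'gripper_force': 0.0, 'grip_width': 0.08499726785188695}
```

Run:
```python
import cv2
cv2.imwrite('pics/top0b.png',cv2.resize(cv2.imread('pics/top0.png')[60:330,90:600],(800,424)))
```

```text
(no output)
```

View pics/top0b.png

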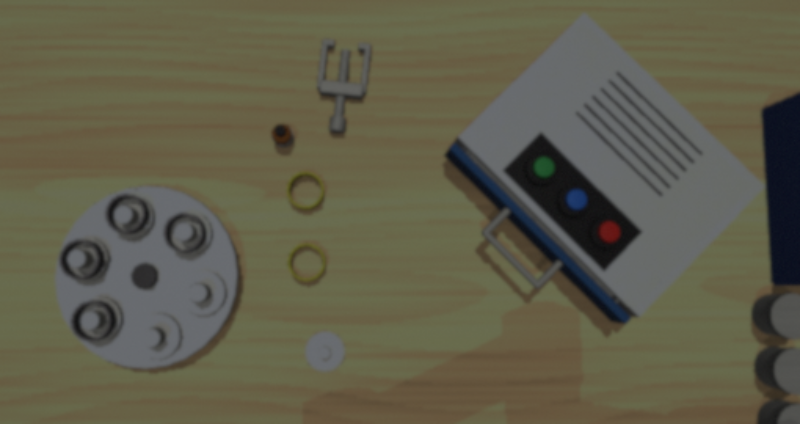

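View pics/scene0.png

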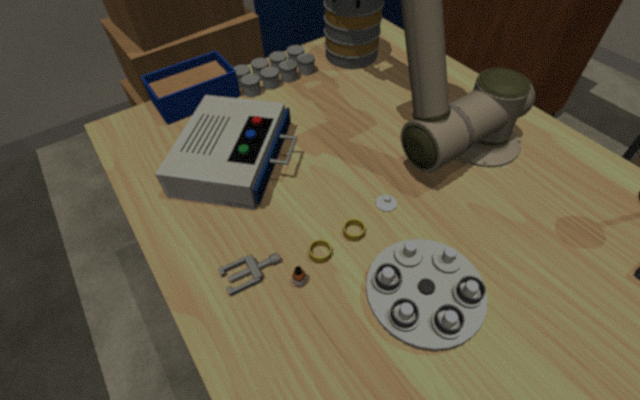

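The top view shows four grey rings on posts, at full-image pixels (173,197), (209,208), (144,225) and (150,264). The two yellow hoops on the bench, at about (285,181) and (286,227), are look-alikes. The grey cylinders at far right are not rings. The keys in order are green, blue, red. The lid, vial and puller are at (296,284), (271,148) and (307,112).

```bash
cat >> h.py <<'E'
from scipy.optimize import least_squares
def circ(P,r=None):
    c=P.mean(0)
    f=(lambda p:np.hypot(*(P-p[:2]).T)-(p[2] if r is None else r))
    return least_squares(f,[*c,r or .025],loss='soft_l1',f_scale=.002).x
def rings(W,col,cen):
    g=(W[...,2]>.066)&(W[...,2]<.079); Q=W[g]; out=[]
    for c in cen:
        d=np.hypot(*(Q[:,:2]-c).T); s=(d>.018)&(d<.034); out.append((s.sum(),)+tuple(np.round(circ(Q[s][:,:2],.0255)[:2],4)) if s.sum()>20 else (s.sum(),))
    return out
E
python3 - <<'E'
from h import *
S={}
for c in ['top','scene']:
    im=dict(np.load(c+'0.npz')); W=cloud(im); F=im['frame'].astype(int); S[c]=W
    ok=im['depth']>0
    reg=ok&(np.hypot(W[...,0]-.505,W[...,1]-.265)<.14)
    pin=(reg&(W[...,2]>.0785)).astype(np.uint8)
    n,l,st,ce=cv2.connectedComponentsWithStats(pin)
    cs=[W[l==i].mean(0) for i in range(1,n) if st[i,4]>15]
    print(c,'pins',np.round(cs,4).tolist())
    P=np.array(cs)[:,:2]
    def mod(p):
        a=p[2]+np.arange(6)*np.pi/3; return p[:2]+.085*np.c_[np.cos(a),np.sin(a)]
    r=min((least_squares(lambda p:np.linalg.norm(P[:,None]-mod(p)[None],axis=2).min(1),[.503,.265,a],loss='soft_l1',f_scale=.003) for a in np.linspace(0,1,8)),key=lambda r:r.cost)
    print('table',r.x[:2].round(4),np.degrees(r.x[2]),r.fun.round(4)); print(mod(r.x).round(4).tolist()); print(rings(W,F,mod(r.x)))
    # dryer top
    t=ok&(abs(W[...,2]-.092)<.006)&(W[...,1]<-.12)&(W[...,0]>.38)&(W[...,0]<.88)
    Q=W[t]; print('toprect',Q[:,2].mean(), cv2.minAreaRect((Q[:,:2]*1000).astype(np.float32)))
    R=np.array([[1,-1],[1,1]])/2**.5 # rows->u (dryer x) v
    u=(W[...,0]-W[...,1])/2**.5; v=(W[...,0]+W[...,1])/2**.5
    h=ok&(abs(W[...,2]-.071)<.006)&(W[...,1]<-.1)&(W[...,0]>.4)
    hh=h&(u>.45)&(u<.572); q=W[hh]; 
    print('handle',len(q),np.c_[u[hh],v[hh],q[:,2]].mean(0).round(4),np.percentile(u[hh],[2,20,50,80,98]).round(4),np.percentile(v[hh],[2,50,98]).round(4),np.percentile(q[:,2],[50,95]).round(4))
    k=np.median(W[ok&(abs(W[...,2]-.09)<.004)&(u>.55)&(abs(v-.2)<.1)][:,2]);print(k)
    for nm,ch in (('red',0),('green',1),('blue',2)):
        o=[i for i in range(3) if i!=ch]
        m=ok&(F[...,ch]-np.maximum(F[...,o[0]],F[...,o[1]])>25)&(u>.59)&(u<.70)&(W[...,2]>.105)&(W[...,2]<.125)
        print(nm,m.sum(),np.median(W[m],0).round(4),((W[m].min(0)+W[m].max(0))/2).round(4),u[m].mean().round(4),v[m].mean().round(4))
E
```

```text
top pins [[0.5843, 0.2907, 0.0826], [0.5613, 0.2092, 0.0826], [0.5252, 0.3514, 0.0826], [0.4791, 0.1885, 0.0824], [0.4429, 0.3306, 0.0826], [0.42, 0.249, 0.0827]]
table [0.5021 0.2699] 14.242501645492455 [0.0002 0.0003 0.0003 0.0004 0.0002 0.0003]
[[0.5845, 0.2908], [0.5252, 0.3517], [0.4428, 0.3308], [0.4198, 0.249], [0.4791, 0.1881], [0.5614, 0.209]]
[(np.int64(179), np.float64(0.5868), np.float64(0.2905)), (np.int64(195), np.float64(0.5246), np.float64(0.3506)), (np.int64(193), np.float64(0.4421), np.float64(0.3317)), (np.int64(0),), (np.int64(0),), (np.int64(165), np.float64(0.5606), np.float64(0.211))]
toprect 0.092533818375722 ((634.9110107421875, -435.92645263671875), (557.9877319335938, 381.83953857421875), 73.26493835449219)
handle 383 [0.5437 0.2044 0.072 ] [0.5321 0.5343 0.539  0.5551 0.5698] [0.1508 0.2043 0.2584] [0.0722 0.0755]
0.09220881754941834
red 165 [ 0.5582 -0.3545  0.1138] [ 0.5589 -0.3571  0.1122] 0.6455 0.1437
green 125 [ 0.6435 -0.2713  0.1144] [ 0.6437 -0.2715  0.1152] 0.6469 0.2631
blue 140 [ 0.6007 -0.3128  0.1141] [ 0.6013 -0.3129  0.1117] 0.6461 0.2036
s
[... 398 characters left out ...]
p.float64(0.2903)), (np.int64(231), np.float64(0.5257), np.float64(0.3502)), (np.int64(226), np.float64(0.4431), np.float64(0.3314)), (np.int64(0),), (np.int64(0),), (np.int64(195), np.float64(0.5619), np.float64(0.2109))]
toprect 0.090776225823436 ((578.0187377929688, -773.3012084960938), (1241.3348388671875, 397.734130859375), 79.1461181640625)
handle 178 [0.5456 0.2082 0.0701] [0.5336 0.5358 0.5408 0.5569 0.57  ] [0.1507 0.212  0.2589] [0.07   0.0733]
0.09064835293346363
red 67 [ 0.5608 -0.3534  0.1121] [ 0.5598 -0.3558  0.11  ] 0.6463 0.1455
green 67 [ 0.6452 -0.271   0.1122] [ 0.6444 -0.2727  0.1118] 0.6478 0.2646
blue 67 [ 0.6025 -0.3126  0.1121] [ 0.6019 -0.315   0.112 ] 0.6469 0.2052
```

```bash
python3 -c "
import cv2
cv2.imwrite('pics/crop_tt.png',cv2.resize(cv2.imread('pics/scene0.png')[190:350,290:510],(770,560)))"
```

```text
(no output)
```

View pics/crop_tt.png

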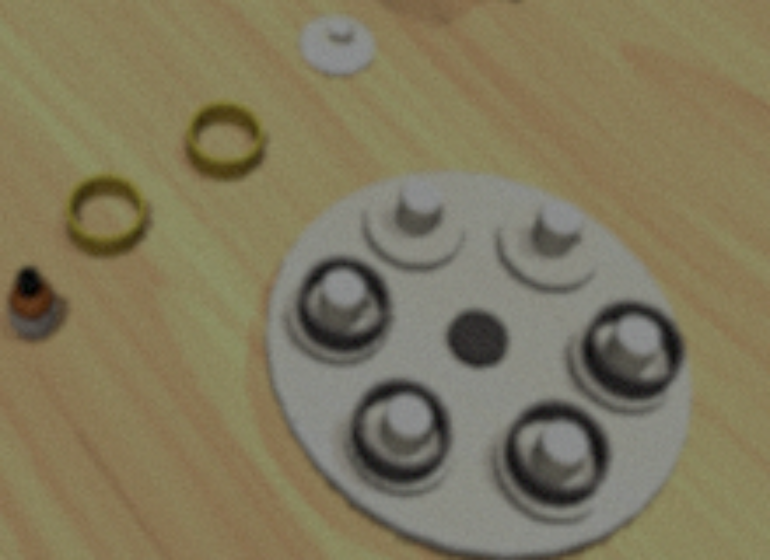

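The crop shows pewter rings on four posts and two empty posts. The yellow hoops lie on the bench and are excluded. Heights from both views agree with the text: pins at 81–82 mm, key tops at 112–114 mm and the bar top at about 72 mm. I'll go to the handle first.

```bash
cat >> h.py <<'E'
def plan(*tg):
    "targets (x,y,z,yaw of tool x deg or None), each relative to the current pose"
    o=env.observe(); R=np.array(o['tool_rot']); p=np.array(o['position']); y0=np.degrees(np.arctan2(R[1,0],R[0,0]))
    print('t',round(o['time_s'],2),'p',p.round(4),'yaw',round(y0,2),'q1,q6',o['q'][[0,5]].round(1),'F',o['ft_force'].round(1),'w',round(o['grip_width'],4),'g',round(o['gripper_force'],1),'tilt',R[:,2].round(4))
    for t in tg:
        d=R.T@(np.array(t[:3])-p); w=0 if t[3] is None else -(((t[3]-y0)+90)%180-90)
        print(' ->',t,'cm',(d*100).round(2).tolist(),'rz',round(w,2),'q6~',round(np.degrees(np.arctan2(t[1],t[0]))-(y0-w)+90,1))
E
python3 -c "
from h import *
plan((.5245,-.235,.16,44.3),(.5245,-.235,.049,44.3))"
```

```text
t 1.65 p [ 0.1231 -0.536   0.2313] yaw 12.94 q1,q6 [-89.4 -12.3] F [-0.5 -0.4 -0.2] w 0.085 g 0.0 tilt [ 0. -0. -1.]
 -> (0.5245, -0.235, 0.16, 44.3) cm [45.86, -20.35, 7.13] rz -31.36 q6~ 21.6
 -> (0.5245, -0.235, 0.049, 44.3) cm [45.86, -20.35, 18.23] rz -31.36 q6~ 21.6
```

>>> {"op": "jog_arm", "data": {
  "targets": [
    [45.9,-20.4,7,0,0,-31.4],
    [45.9,-20.4,7,0,0,-31.4],
    [45.9,-20.4,7,0,0,-31.4],
    [45.9,-20.4,7,0,0,-31.4],
    [45.9,-20.4,7,0,0,-31.4],
    [45.9,-20.4,7,0,0,-31.4],
    [45.9,-20.4,7,0,0,-31.4],
    [45.9,-20.4,7,0,0,-31.4]
  ],
  "hand": 0.5,
  "newtons": 40
}}

```text
time_s: 2.32
position: [0.3885, -0.3363, 0.1853]
tool_rot: [[0.715, 0.699, 0.0], [0.699, -0.715, -0.0], [-0.0, 0.001, -1.0]]
ft_force: [0.1, -0.4, 0.0]
grip_width: 0.0424
gripper_force: 0.0
```

```bash
python3 -c "
from h import *
plan((.5245,-.235,.16,44.3),(.5245,-.235,.049,44.3))"
```

```text
t 2.32 p [ 0.3885 -0.3363  0.1853] yaw 44.33 q1,q6 [-54.1  -8.4] F [ 0.1 -0.4  0. ] w 0.0424 g 0.0 tilt [ 3.e-04 -4.e-04 -1.e+00]
 -> (0.5245, -0.235, 0.16, 44.3) cm [16.81, 2.25, 2.53] rz 0.03 q6~ 21.6
 -> (0.5245, -0.235, 0.049, 44.3) cm [16.81, 2.25, 13.63] rz 0.03 q6~ 21.6
```

>>> {"op": "jog_arm", "data": {
  "targets": [
    [16.8,2.2,2.5,0,0,0],
    [16.8,2.2,2.5,0,0,0],
    [16.8,2.2,2.5,0,0,0],
    [16.8,2.2,2.5,0,0,0],
    [16.8,2.2,2.5,0,0,0],
    [16.8,2.2,2.5,0,0,0]
  ]
}}

```text
time_s: 2.82
position: [0.5239, -0.2344, 0.1596]
tool_rot: [[0.713, 0.702, -0.001], [0.702, -0.713, 0.001], [-0.0, -0.001, -1.0]]
ft_force: [-0.3, -0.4, -0.7]
grip_width: 0.0423
gripper_force: 0.0
```

Run:
```python
from h import *
im=env.get_image('wrist'); save(im['frame'],'w1'); W=cloud(im,True); ok=im['depth']>0
print(ok.mean())
u=(W[...,0]-W[...,1])/2**.5; v=(W[...,0]+W[...,1])/2**.5
h=ok&(W[...,2]>.062)&(W[...,2]<.08)&(u>.5)&(u<.56)&(v>.12)&(v<.28)
print(h.sum()); Q=np.c_[u[h],v[h],W[h][:,2]]
if h.sum()>30:
    b=Q[(abs(Q[:,1]-.205)<.035)]
    print(Q.mean(0),np.percentile(b,[5,50,95],axis=0).round(4),np.polyfit(b[:,1],b[:,0],1),np.percentile(Q[:,1],[1,99]))
plan((.5245,-.235,.049,44.3))
```

```text
0.9959921875
2113
[0.54197752 0.20650062 0.07310642] [[0.5344 0.174  0.071 ]
 [0.5389 0.2071 0.0734]
 [0.5429 0.2371 0.0747]] [0.01202344 0.53624179] [0.14921693 0.25646567]
t 2.87 p [ 0.5229 -0.2356  0.16  ] yaw 44.44 q1,q6 [-36.1   9.5] F [ 0.1 -0.  -0.1] w 0.0427 g 0.0 tilt [-5.e-04  1.e-04 -1.e+00]
 -> (0.5245, -0.235, 0.049, 44.3) cm [0.16, 0.07, 11.1] rz 0.14 q6~ 21.6
```

View pics/w1.png

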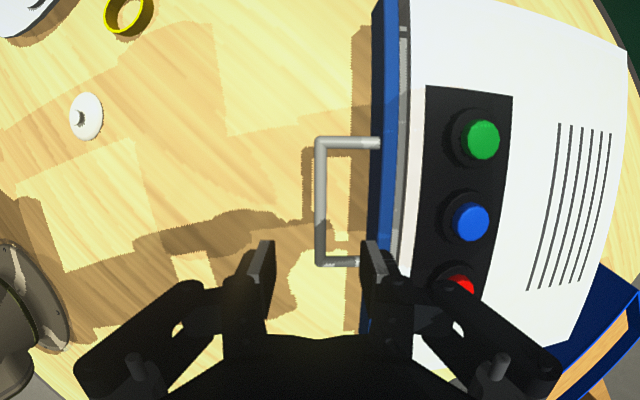

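The wrist view shows the bar at pixels (320,140–262), with its centre about 2.5 mm beyond the tool along the tool's +y. The keys, from the top of the picture, are green (483,140), blue (472,222) and red (455,290).

>>> {"op": "jog_arm", "data": {
  "targets": [
    [0.1,0.25,4,0,0,0],
    [0.1,0.25,8,0,0,0],
    [0.1,0.25,11.1,0,0,0],
    [0.1,0.25,11.1,0,0,0],
    [0.1,0.25,11.1,0,0,0]
  ]
}}

```text
time_s: 3.28
position: [0.5242, -0.2382, 0.0494]
tool_rot: [[0.716, 0.698, -0.002], [0.698, -0.716, 0.001], [-0.0, -0.002, -1.0]]
ft_force: [0.1, -0.8, 0.7]
grip_width: 0.0425
gripper_force: 0.0
```

>>> {"op": "jog_arm", "data": {
  "targets": [
    [0,0,0,0,0,0],
    [0,0,0,0,0,0],
    [0,0,0,0,0,0],
    [0,0,0,0,0,0]
  ],
  "hand": 0.0,
  "newtons": 40
}}

```text
time_s: 3.62
position: [0.5258, -0.238, 0.0516]
tool_rot: [[0.715, 0.699, 0.003], [0.699, -0.715, -0.003], [0.0, 0.004, -1.0]]
ft_force: [-1.5, -0.9, 6.9]
grip_width: 0.0084
gripper_force: 39.0
```

>>> {"op": "jog_arm", "data": {
  "targets": [
    [0,-1,0,0,0,0],
    [0,-2.5,0,0,0,0],
    [0,-4,0,0,0,0],
    [0,-6,0,0,0,0],
    [0,-8,0,0,0,0],
    [0,-10,0,0,0,0],
    [0,-11.5,0,0,0,0],
    [0,-12,0,0,0,0]
  ]
}}

```text
time_s: 4.28
position: [0.4409, -0.1513, 0.0515]
tool_rot: [[0.715, 0.7, 0.003], [0.7, -0.715, -0.003], [-0.0, 0.004, -1.0]]
ft_force: [-2.7, -4.7, 8.2]
grip_width: 0.0084
gripper_force: 40.1
```

>>> {"op": "jog_arm", "data": {
  "targets": [
    [0,-0.3,0,0,0,0],
    [0,-0.6,0,0,0,0],
    [0,-0.6,0,0,0,0]
  ]
}}

```text
time_s: 4.53
position: [0.4377, -0.1481, 0.0515]
tool_rot: [[0.715, 0.699, 0.003], [0.699, -0.715, -0.004], [-0.0, 0.005, -1.0]]
ft_force: [-4.4, -1.9, 12.2]
grip_width: 0.0085
gripper_force: 40.6
```

>>> {"op": "jog_arm", "data": {
  "targets": [
    [0,-0.4,0,0,0,0],
    [0,-0.8,0,0,0,0],
    [0,-0.8,0,0,0,0]
  ]
}}

```text
time_s: 4.78
position: [0.4321, -0.1424, 0.0515]
tool_rot: [[0.715, 0.699, 0.003], [0.699, -0.715, -0.004], [-0.0, 0.005, -1.0]]
ft_force: [-3.8, -2.4, 13.8]
grip_width: 0.0085
gripper_force: 40.6
```

>>> {"op": "jog_arm", "data": {
  "targets": [
    [0,-0.3,0,0,0,0],
    [0,-0.6,0,0,0,0],
    [0,-0.6,0,0,0,0]
  ]
}}

```text
time_s: 5.03
position: [0.4297, -0.1399, 0.0516]
tool_rot: [[0.715, 0.699, 0.008], [0.699, -0.715, -0.007], [0.0, 0.011, -1.0]]
ft_force: [0.7, -11.2, 5.1]
grip_width: 0.0081
gripper_force: 40.0
```

>>> {"op": "jog_arm", "data": {
  "targets": [
    [0,-0.3,0,0,0,0],
    [0,-0.3,0,0,0,0],
    [0,-0.3,0,0,0,0]
  ]
}}

```text
time_s: 5.28
position: [0.4297, -0.1399, 0.0517]
tool_rot: [[0.715, 0.699, 0.012], [0.699, -0.715, -0.011], [0.001, 0.016, -1.0]]
ft_force: [8.3, -19.7, -5.0]
grip_width: 0.0083
gripper_force: 39.5
```

>>> {"op": "jog_arm", "data": {
  "targets": [
    [0,0.5,0,0,0,0],
    [0,0.5,0,0,0,0],
    [0,0.5,0,0,0,0],
    [0,0.5,0,0,0,0]
  ],
  "hand": 0.5
}}

```text
time_s: 5.62
position: [0.4285, -0.1382, 0.0496]
tool_rot: [[0.715, 0.699, 0.0], [0.699, -0.715, 0.0], [0.0, -0.0, -1.0]]
ft_force: [-0.1, 0.1, 0.4]
grip_width: 0.0426
gripper_force: 0.0
```

Run:
```python
from h import *
plan()
im=env.get_image('top');W=cloud(im); save(im['frame'],'t2'); ok=im['depth']>0
u=(W[...,0]-W[...,1])/2**.5; v=(W[...,0]+W[...,1])/2**.5
m=ok&(abs(W[...,2]-.026)<.005)&(u>.44)&(u<.6)&(v>0.04)&(v<.37)
q=np.c_[u[m],v[m]]; print(m.sum(),np.percentile(q,[1,5,50,95,99],axis=0).round(4), np.median(W[m][:,2]))
m=ok&(abs(W[...,2]-.05)<.004)&(u>.44)&(u<.6)&(v>0.04)&(v<.37); q=np.c_[u[m],v[m]];print('side walls',np.percentile(q,[1,50,99],axis=0).round(4))
```

```text
t 5.62 p [ 0.4285 -0.1382  0.0496] yaw 44.35 q1,q6 [-33.   12.6] F [-0.1  0.1  0.4] w 0.0426 g 0.0 tilt [ 0.e+00  1.e-04 -1.e+00]
7255 [[0.4668 0.0617]
 [0.4757 0.0725]
 [0.536  0.2107]
 [0.5937 0.3346]
 [0.5987 0.3458]] 0.026553305180456288
side walls [[0.4476 0.045 ]
 [0.5315 0.0607]
 [0.5988 0.3519]]
```

View pics/t2.png

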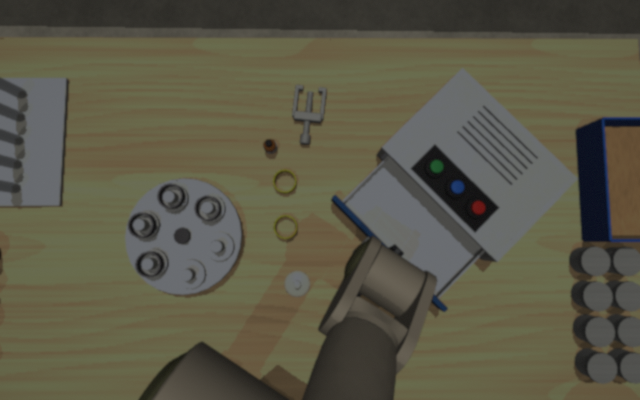

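The top view confirms the drawer is open: its floor is centred near (410,225), and the cabinet front runs from (385,152) to (490,260). All four grey rings are still in place. Next I'll pick the ring at (0.561, 0.211).

>>> {"op": "jog_arm", "data": {
  "targets": [
    [0,0,-4,0,0,0],
    [0,0,-8,0,0,0],
    [0,0,-12,0,0,0],
    [0,0,-14,0,0,0]
  ],
  "hand": 1.0
}}

```text
time_s: 6.0
position: [0.4293, -0.1386, 0.1936]
tool_rot: [[0.715, 0.699, 0.005], [0.699, -0.715, -0.003], [0.001, 0.005, -1.0]]
ft_force: [0.5, -1.1, 0.4]
grip_width: 0.0851
gripper_force: 0.0
```

```bash
python3 -c "
from h import *
plan((.5612,.211,.15,44.3),(.5612,.211,.05,44.3))"
```

```text
t 6.0 p [ 0.4293 -0.1386  0.1936] yaw 44.37 q1,q6 [-33.   12.6] F [ 0.5 -1.1  0.4] w 0.0851 g 0.0 tilt [ 0.0046 -0.0029 -1.    ]
 -> (0.5612, 0.211, 0.15, 44.3) cm [33.87, -15.79, 4.32] rz 0.07 q6~ 66.3
 -> (0.5612, 0.211, 0.05, 44.3) cm [33.85, -15.84, 14.32] rz 0.07 q6~ 66.3
```

>>> {"op": "jog_arm", "data": {
  "targets": [
    [33.9,-15.8,3.5,0,0,0],
    [33.9,-15.8,3.5,0,0,0],
    [33.9,-15.8,3.5,0,0,0],
    [33.9,-15.8,3.5,0,0,0],
    [33.9,-15.8,3.5,0,0,0],
    [33.9,-15.8,3.5,0,0,0],
    [33.9,-15.8,3.5,0,0,0],
    [33.9,-15.8,3.5,0,0,0]
  ]
}}

```text
time_s: 6.67
position: [0.5457, 0.1744, 0.158]
tool_rot: [[0.715, 0.699, -0.001], [0.699, -0.715, -0.0], [-0.0, -0.0, -1.0]]
ft_force: [0.8, -0.9, 0.1]
grip_width: 0.0853
gripper_force: 0.0
```

```bash
sed -i "s/; p=np.array(o\['position'\]); y0=\(.*\)$/; p=np.array(o['position']); y0=\1; a=np.radians(y0); T=R[:,2]; R=np.array([[np.cos(a),np.sin(a),0],[np.sin(a),-np.cos(a),0],[0,0,-1]])/; s/R\[:,2\].round(4)/T.round(4)/" h.py; python3 -c "
from h import *
plan((.5612,.211,.15,44.3),(.5612,.211,.05,44.3))"
```

```text
t 6.67 p [0.5457 0.1744 0.158 ] yaw 44.37 q1,q6 [ 5.9 51.5] F [ 0.8 -0.9  0.1] w 0.0853 g 0.0 tilt [-6.e-04 -0.e+00 -1.e+00]
 -> (0.5612, 0.211, 0.15, 44.3) cm [3.67, -1.53, 0.8] rz 0.07 q6~ 66.3
 -> (0.5612, 0.211, 0.05, 44.3) cm [3.67, -1.53, 10.8] rz 0.07 q6~ 66.3
```

>>> {"op": "jog_arm", "data": {
  "targets": [
    [3.6,-1.5,4,0,0,0],
    [3.6,-1.5,4,0,0,0],
    [3.6,-1.5,4,0,0,0]
  ]
}}

```text
time_s: 6.92
position: [0.5597, 0.2097, 0.1152]
tool_rot: [[0.713, 0.701, -0.006], [0.701, -0.713, -0.001], [-0.005, -0.004, -1.0]]
ft_force: [-0.4, -1.1, 0.4]
grip_width: 0.0851
gripper_force: 0.0
```

Run:
```python
from h import *
im=env.get_image('wrist'); save(im['frame'],'w2'); W=cloud(im,True)
print(rings(W,None,[(.585,.2907),(.5257,.3516),(.4433,.3307),(.562,.209)]))
plan((.5612,.211,.05,44.3))
```

```text
[(np.int64(1952), np.float64(0.587), np.float64(0.2885)), (np.int64(1882), np.float64(0.5249), np.float64(0.3482)), (np.int64(1483), np.float64(0.4424), np.float64(0.3298)), (np.int64(1956), np.float64(0.5612), np.float64(0.2103))]
t 6.97 p [0.5602 0.2082 0.1171] yaw 44.43 q1,q6 [ 9.1 54.6] F [-0.5 -0.4  0.5] w 0.0854 g 0.0 tilt [-3.3e-03 -7.0e-04 -1.0e+00]
 -> (0.5612, 0.211, 0.05, 44.3) cm [0.27, -0.13, 6.71] rz 0.13 q6~ 66.3
```

>>> {"op": "jog_arm", "data": {
  "targets": [
    [0.2,-0.1,2.5,0,0,0],
    [0.2,-0.1,4.5,0,0,0],
    [0.2,-0.1,6,0,0,0],
    [0.2,-0.1,6.6,0,0,0],
    [0.2,-0.1,6.6,0,0,0]
  ]
}}

```text
time_s: 7.38
position: [0.5616, 0.2087, 0.0524]
tool_rot: [[0.716, 0.698, -0.001], [0.698, -0.716, -0.0], [-0.001, -0.0, -1.0]]
ft_force: [-0.3, -0.5, 0.2]
grip_width: 0.0855
gripper_force: 0.0
```

>>> {"op": "jog_arm", "data": {
  "targets": [
    [0,0,0,0,0,0],
    [0,0,0,0,0,0],
    [0,0,0,0,0,0],
    [0,0,0,0,0,0]
  ],
  "hand": 0.0,
  "newtons": 50
}}

```text
time_s: 7.72
position: [0.5626, 0.2099, 0.0543]
tool_rot: [[0.715, 0.699, 0.003], [0.699, -0.715, 0.0], [0.002, 0.002, -1.0]]
ft_force: [-2.9, -2.0, 8.9]
grip_width: 0.053
gripper_force: 51.4
```

```bash
python3 -c "
from h import *
plan()"
```

```text
t 7.72 p [0.5626 0.2099 0.0543] yaw 44.35 q1,q6 [ 9.2 54.8] F [-2.9 -2.   8.9] w 0.053 g 51.4 tilt [ 2.9e-03  2.0e-04 -1.0e+00]
```

>>> {"op": "jog_arm", "data": {
  "targets": [
    [0,0,-1,0,0,0],
    [0,0,-3,0,0,0],
    [0,0,-6,0,0,0],
    [0,0,-10,0,0,0],
    [0,0,-11,0,0,0],
    [0,0,-11,0,0,0]
  ]
}}

```text
time_s: 8.22
position: [0.5632, 0.2103, 0.1667]
tool_rot: [[0.715, 0.699, 0.008], [0.699, -0.715, 0.001], [0.007, 0.005, -1.0]]
ft_force: [-0.4, 0.1, -1.5]
grip_width: 0.0528
gripper_force: 52.5
```

```bash
python3 -c "
from h import *
plan((.449,-.290,.16,44.3),(.449,-.290,.03,44.3),(.582,-.160,.16,44.3),(.582,-.160,.03,44.3))"
```

```text
t 8.22 p [0.5632 0.2103 0.1667] yaw 44.35 q1,q6 [ 9.2 54.9] F [-0.4  0.1 -1.5] w 0.0528 g 52.5 tilt [ 0.0079  0.0013 -1.    ]
 -> (0.449, -0.29, 0.16, 44.3) cm [-43.14, 27.79, 0.67] rz 0.05 q6~ 12.8
 -> (0.449, -0.29, 0.03, 44.3) cm [-43.14, 27.79, 13.67] rz 0.05 q6~ 12.8
 -> (0.582, -0.16, 0.16, 44.3) cm [-24.54, 27.79, 0.67] rz 0.05 q6~ 30.3
 -> (0.582, -0.16, 0.03, 44.3) cm [-24.54, 27.79, 13.67] rz 0.05 q6~ 30.3
```

>>> {"op": "jog_arm", "data": {
  "targets": [
    [-3,2,0,0,0,0],
    [-43.1,27.8,0.5,0,0,0],
    [-43.1,27.8,0.5,0,0,0],
    [-43.1,27.8,0.5,0,0,0],
    [-43.1,27.8,0.5,0,0,0],
    [-43.1,27.8,0.5,0,0,0],
    [-43.1,27.8,0.5,0,0,0],
    [-43.1,27.8,0.5,0,0,0]
  ]
}}

```text
time_s: 8.88
position: [0.4878, -0.111, 0.1582]
tool_rot: [[0.715, 0.699, -0.002], [0.699, -0.715, 0.001], [-0.001, -0.002, -1.0]]
ft_force: [1.4, 0.0, -0.3]
grip_width: 0.0528
gripper_force: 52.5
```

```bash
python3 -c "
from h import *
plan((.449,-.290,.16,44.3))"
```

```text
t 8.88 p [ 0.4878 -0.111   0.1582] yaw 44.34 q1,q6 [-26.4  19.2] F [ 1.4  0.  -0.3] w 0.0528 g 52.5 tilt [-1.8e-03  9.0e-04 -1.0e+00]
 -> (0.449, -0.29, 0.16, 44.3) cm [-15.28, 10.09, -0.18] rz 0.04 q6~ 12.8
```

>>> {"op": "jog_arm", "data": {
  "targets": [
    [-15,9.9,2,0,0,0],
    [-15,9.9,2,0,0,0],
    [-15,9.9,2,0,0,0],
    [-15,9.9,2,0,0,0],
    [-15,9.9,4,0,0,0],
    [-15,9.9,6,0,0,0],
    [-15,9.9,7,0,0,0],
    [-15,9.9,7,0,0,0]
  ]
}}

```text
time_s: 9.55
position: [0.4499, -0.2839, 0.0865]
tool_rot: [[0.715, 0.699, -0.004], [0.699, -0.715, 0.004], [0.0, -0.006, -1.0]]
ft_force: [-0.0, 0.3, -1.0]
grip_width: 0.053
gripper_force: 52.6
```

```bash
python3 -c "
from h import *
plan((.449,-.290,.03,44.3))"
```

```text
t 9.55 p [ 0.4499 -0.2839  0.0865] yaw 44.32 q1,q6 [-45.    0.7] F [-0.   0.3 -1. ] w 0.053 g 52.6 tilt [-0.0043  0.0044 -1.    ]
 -> (0.449, -0.29, 0.03, 44.3) cm [-0.48, 0.37, 5.65] rz 0.02 q6~ 12.8
```

>>> {"op": "jog_arm", "data": {
  "targets": [
    [-0.4,0.4,2.5,0,0,0],
    [-0.4,0.4,4.5,0,0,0],
    [-0.4,0.4,5,0,0,0],
    [-0.4,0.4,5.4,0,0,0],
    [-0.4,0.4,5.7,0,0,0],
    [-0.4,0.4,5.7,0,0,0]
  ]
}}

```text
time_s: 10.05
position: [0.4515, -0.2907, 0.0328]
tool_rot: [[0.715, 0.699, 0.001], [0.699, -0.715, -0.001], [0.0, 0.001, -1.0]]
ft_force: [0.1, 0.6, -0.7]
grip_width: 0.0527
gripper_force: 52.6
```

>>> {"op": "jog_arm", "data": {
  "targets": [
    [0,0,0.2,0,0,0],
    [0,0,0.3,0,0,0],
    [0,0,0.3,0,0,0]
  ]
}}

```text
time_s: 10.3
position: [0.4517, -0.2912, 0.0303]
tool_rot: [[0.715, 0.699, 0.002], [0.699, -0.715, -0.002], [0.0, 0.002, -1.0]]
ft_force: [0.4, 1.1, 4.7]
grip_width: 0.0528
gripper_force: 53.1
```

>>> {"op": "jog_arm", "data": {
  "targets": [
    [0,0,0,0,0,0],
    [0,0,0,0,0,0],
    [0,0,0,0,0,0],
    [0,0,-3,0,0,0],
    [0,0,-6,0,0,0],
    [0,0,-10,0,0,0],
    [0,0,-13,0,0,0],
    [0,0,-13,0,0,0]
  ],
  "hand": 0.8
}}

```text
time_s: 10.97
position: [0.4528, -0.2924, 0.1652]
tool_rot: [[0.715, 0.699, 0.008], [0.699, -0.715, -0.008], [0.0, 0.011, -1.0]]
ft_force: [-0.1, -0.4, -0.0]
grip_width: 0.0682
gripper_force: 0.0
```

Run:
```python
from h import *
im=env.get_image('wrist'); save(im['frame'],'w3'); W=cloud(im,True)
g=(abs(W[...,2]-.051)<.004)&(np.hypot(W[...,0]-.449,W[...,1]+.29)<.045); print(g.sum(),circ(W[g][:,:2],.0255))
im=env.get_image('top');W=cloud(im);print(rings(W,None,[(.585,.2907),(.5257,.3516),(.4433,.3307),(.562,.209)]))
plan((.443,.331,.15,44.3))
```

```text
825 [ 0.45139749 -0.29262876  0.0255    ]
[(np.int64(178), np.float64(0.5867), np.float64(0.2908)), (np.int64(109), np.float64(0.52), np.float64(0.3599)), (np.int64(191), np.float64(0.4419), np.float64(0.3315)), (np.int64(0),)]
t 11.07 p [ 0.4512 -0.2909  0.1599] yaw 44.34 q1,q6 [-45.5   0.2] F [ 0.4  0.6 -0.3] w 0.0684 g 0.0 tilt [ 0.0015 -0.0015 -1.    ]
 -> (0.443, 0.331, 0.15, 44.3) cm [42.88, -45.06, 0.99] rz 0.04 q6~ 82.5
```

View pics/w3.png

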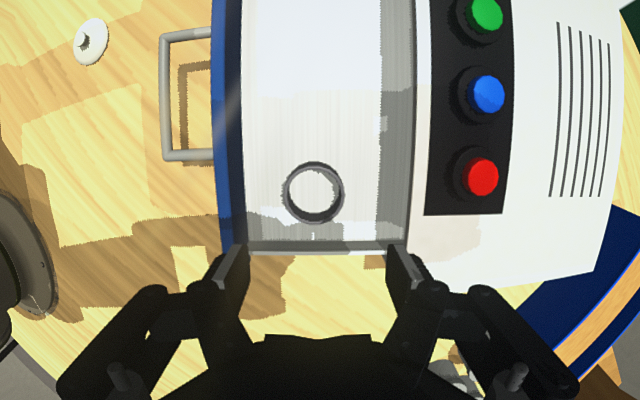

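The first ring lies flat at pixel (315,190), in the drawer's right end. The ring on the post near (0.5257, 0.3516) seems to have been knocked, so I'll look again once I'm over the turntable.

>>> {"op": "jog_arm", "data": {
  "targets": [
    [42.9,-45.1,0,0,0,0],
    [42.9,-45.1,0,0,0,0],
    [42.9,-45.1,0,0,0,0],
    [42.9,-45.1,0,0,0,0],
    [42.9,-45.1,0,0,0,0],
    [42.9,-45.1,0,0,0,0],
    [42.9,-45.1,0,0,0,0],
    [42.9,-45.1,0,0,0,0]
  ],
  "hand": 1.0
}}

```text
time_s: 11.73
position: [0.4454, 0.0444, 0.1578]
tool_rot: [[0.716, 0.699, -0.003], [0.699, -0.716, 0.001], [-0.002, -0.002, -1.0]]
ft_force: [1.1, 0.6, -0.4]
grip_width: 0.0852
gripper_force: 0.0
```

```bash
python3 -c "
from h import *
plan((.443,.331,.15,44.3))"
```

```text
t 11.73 p [0.4454 0.0444 0.1578] yaw 44.31 q1,q6 [-9.5 36.2] F [ 1.1  0.6 -0.4] w 0.0852 g 0.0 tilt [-2.9e-03  5.0e-04 -1.0e+00]
 -> (0.443, 0.331, 0.15, 44.3) cm [19.85, -20.67, 0.78] rz 0.01 q6~ 82.5
```

>>> {"op": "jog_arm", "data": {
  "targets": [
    [19.8,-20.7,1,0,0,0],
    [19.8,-20.7,1,0,0,0],
    [19.8,-20.7,1,0,0,0],
    [19.8,-20.7,1,0,0,0],
    [19.8,-20.7,1,0,0,0],
    [19.8,-20.7,1,0,0,0],
    [19.8,-20.7,1,0,0,0],
    [19.8,-20.7,2,0,0,0]
  ]
}}

```text
time_s: 12.4
position: [0.4427, 0.3342, 0.1383]
tool_rot: [[0.712, 0.702, 0.0], [0.702, -0.712, 0.002], [0.001, -0.001, -1.0]]
ft_force: [-0.6, -0.2, 0.1]
grip_width: 0.0854
gripper_force: 0.0
```

Run:
```python
from h import *
im=env.get_image('wrist'); save(im['frame'],'w4'); W=cloud(im,True)
print(rings(W,None,[(.585,.2907),(.5257,.3516),(.4433,.3307)]))
plan((.442,.331,.052,44.3))
im=env.get_image('top');print(rings(cloud(im),None,[(.585,.2907),(.5257,.3516),(.4433,.3307)]))
```

```text
[(np.int64(1561), np.float64(0.5853), np.float64(0.2904)), (np.int64(852), np.float64(0.5191), np.float64(0.3591)), (np.int64(1574), np.float64(0.4418), np.float64(0.3311))]
t 12.45 p [0.4418 0.331  0.1355] yaw 44.58 q1,q6 [24.5 70. ] F [-1.4 -1.1 -1.7] w 0.0851 g 0.0 tilt [-0.0043 -0.0017 -1.    ]
 -> (0.442, 0.331, 0.052, 44.3) cm [0.02, 0.01, 8.35] rz 0.28 q6~ 82.5
[(np.int64(173), np.float64(0.5868), np.float64(0.2908)), (np.int64(73), np.float64(0.5193), np.float64(0.3604)), (np.int64(139), np.float64(0.4424), np.float64(0.3317))]
```

View pics/w4.png

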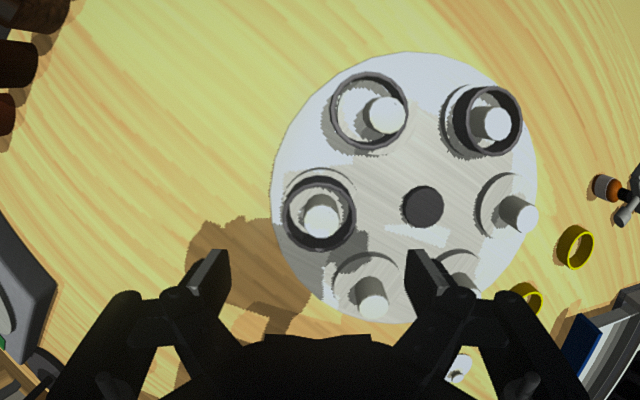

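The ring on post 1, at pixel (370,112), is pushed aside but still around its pin. The other two are in place at (482,120) and (320,212). I'll pick the one at (320,212).

>>> {"op": "jog_arm", "data": {
  "targets": [
    [0,0,3,0,0,0],
    [0,0,5.5,0,0,0],
    [0,0,7.5,0,0,0],
    [0,0,8.3,0,0,0],
    [0,0,8.3,0,0,0]
  ]
}}

```text
time_s: 12.92
position: [0.4428, 0.3274, 0.0544]
tool_rot: [[0.716, 0.698, -0.004], [0.698, -0.716, -0.002], [-0.004, -0.002, -1.0]]
ft_force: [-0.7, -0.2, -0.1]
grip_width: 0.0852
gripper_force: 0.0
```

>>> {"op": "jog_arm", "data": {
  "targets": [
    [0,0,0,0,0,0],
    [0,0,0,0,0,0],
    [0,0,0,0,0,0],
    [0,0,0,0,0,0]
  ],
  "hand": 0.0
}}

```text
time_s: 13.25
position: [0.4442, 0.3291, 0.0581]
tool_rot: [[0.715, 0.699, 0.003], [0.699, -0.715, 0.001], [0.003, 0.001, -1.0]]
ft_force: [-1.9, -1.3, 8.0]
grip_width: 0.0525
gripper_force: 51.1
```

>>> {"op": "jog_arm", "data": {
  "targets": [
    [0,0,-1,0,0,0],
    [0,0,-3,0,0,0],
    [0,0,-6,0,0,0],
    [0,0,-10,0,0,0],
    [0,0,-11,0,0,0],
    [0,0,-11,0,0,0]
  ]
}}

```text
time_s: 13.75
position: [0.4448, 0.3295, 0.1702]
tool_rot: [[0.715, 0.699, 0.007], [0.699, -0.715, 0.003], [0.007, 0.003, -1.0]]
ft_force: [-0.7, -0.7, -1.5]
grip_width: 0.0523
gripper_force: 52.6
```

```bash
python3 -c "
from h import *
plan((.493,-.247,.16,44.3))"
```

```text
t 13.75 p [0.4448 0.3295 0.1702] yaw 44.35 q1,q6 [24.3 69.9] F [-0.7 -0.7 -1.5] w 0.0523 g 52.6 tilt [ 0.0072  0.0031 -1.    ]
 -> (0.493, -0.247, 0.16, 44.3) cm [-36.85, 44.6, 1.02] rz 0.05 q6~ 19.1
```

>>> {"op": "jog_arm", "data": {
  "targets": [
    [-2,2.4,0,0,0,0],
    [-36.8,44.6,1,0,0,0],
    [-36.8,44.6,1,0,0,0],
    [-36.8,44.6,1,0,0,0],
    [-36.8,44.6,1,0,0,0],
    [-36.8,44.6,1,0,0,0],
    [-36.8,44.6,1,0,0,0],
    [-36.8,44.6,1,0,0,0]
  ]
}}

```text
time_s: 14.42
position: [0.4695, 0.0053, 0.1598]
tool_rot: [[0.715, 0.699, -0.002], [0.699, -0.715, 0.0], [-0.001, -0.002, -1.0]]
ft_force: [1.3, 0.5, -0.9]
grip_width: 0.0522
gripper_force: 52.7
```

```bash
python3 -c "
from h import *
plan((.495,-.248,.15,44.3))"
```

```text
t 14.42 p [0.4695 0.0053 0.1598] yaw 44.34 q1,q6 [-13.8  31.8] F [ 1.3  0.5 -0.9] w 0.0522 g 52.7 tilt [-2.1e-03  5.0e-04 -1.0e+00]
 -> (0.495, -0.248, 0.15, 44.3) cm [-15.88, 19.9, 0.98] rz 0.04 q6~ 19.1
```

>>> {"op": "jog_arm", "data": {
  "targets": [
    [-15.8,19.8,1,0,0,0],
    [-15.8,19.8,1,0,0,0],
    [-15.8,19.8,1,0,0,0],
    [-15.8,19.8,1,0,0,0],
    [-15.8,19.8,1,0,0,0],
    [-15.8,19.8,1,0,0,0],
    [-15.8,19.8,4,0,0,0],
    [-15.8,19.8,6,0,0,0]
  ]
}}

```text
time_s: 15.08
position: [0.495, -0.2471, 0.0981]
tool_rot: [[0.718, 0.696, -0.001], [0.696, -0.718, 0.001], [-0.0, -0.002, -1.0]]
ft_force: [-0.1, 1.4, -2.0]
grip_width: 0.0523
gripper_force: 52.7
```

```bash
python3 -c "
from h import *
plan((.4955,-.2485,.036,44.3))"
```

```text
t 15.08 p [ 0.495  -0.2471  0.0981] yaw 44.13 q1,q6 [-38.8   7.1] F [-0.1  1.4 -2. ] w 0.0523 g 52.7 tilt [-1.4e-03  8.0e-04 -1.0e+00]
 -> (0.4955, -0.2485, 0.036, 44.3) cm [-0.06, 0.14, 6.21] rz -0.17 q6~ 19.1
```

>>> {"op": "jog_arm", "data": {
  "targets": [
    [0,0.1,2.5,0,0,0],
    [0,0.1,4.5,0,0,0],
    [0,0.1,5.3,0,0,0],
    [0,0.1,5.7,0,0,0],
    [0,0.1,6,0,0,0],
    [0,0.1,6,0,0,0]
  ]
}}

```text
time_s: 15.58
position: [0.4967, -0.2456, 0.041]
tool_rot: [[0.715, 0.699, 0.0], [0.699, -0.715, -0.0], [0.0, 0.0, -1.0]]
ft_force: [-0.6, 0.6, -0.9]
grip_width: 0.0521
gripper_force: 52.7
```

>>> {"op": "jog_arm", "data": {
  "targets": [
    [0,0,0.2,0,0,0],
    [0,0,0.3,0,0,0],
    [0,0,0.3,0,0,0]
  ]
}}

```text
time_s: 15.83
position: [0.4968, -0.2457, 0.0383]
tool_rot: [[0.715, 0.699, 0.001], [0.699, -0.715, -0.001], [0.0, 0.001, -1.0]]
ft_force: [-0.2, 0.9, -2.1]
grip_width: 0.0525
gripper_force: 52.7
```

>>> {"op": "jog_arm", "data": {
  "targets": [
    [0,0,0.2,0,0,0],
    [0,0,0.4,0,0,0],
    [0,0,0.4,0,0,0]
  ]
}}

```text
time_s: 16.08
position: [0.4969, -0.2458, 0.0342]
tool_rot: [[0.715, 0.699, 0.001], [0.699, -0.715, -0.001], [0.0, 0.001, -1.0]]
ft_force: [-0.0, -0.6, 1.4]
grip_width: 0.0523
gripper_force: 52.9
```

Contact has begun (force from −2 to +1.4 N), so I'll release.

>>> {"op": "jog_arm", "data": {
  "targets": [
    [0,0,0.05,0,0,0],
    [0,0,0,0,0,0],
    [0,0,0,0,0,0],
    [0,0,-3,0,0,0],
    [0,0,-6,0,0,0],
    [0,0,-10,0,0,0],
    [0,0,-13,0,0,0],
    [0,0,-13,0,0,0]
  ],
  "hand": 0.8
}}

```text
time_s: 16.75
position: [0.4986, -0.247, 0.17]
tool_rot: [[0.715, 0.699, 0.009], [0.699, -0.715, -0.007], [0.001, 0.011, -1.0]]
ft_force: [0.4, 0.1, 0.7]
grip_width: 0.0681
gripper_force: 0.0
```

Run:
```python
from h import *
im=env.get_image('wrist'); save(im['frame'],'w5'); W=cloud(im,True)
for c in [(.451,-.292),(.497,-.246)]:
    g=(abs(W[...,2]-.051)<.004)&(np.hypot(W[...,0]-c[0],W[...,1]-c[1])<.031); print(g.sum(),circ(W[g][:,:2],.0255),W[g][:,2].std())
plan((.585,.2905,.15,104.25))
```

```text
726 [ 0.45169176 -0.29251737  0.0255    ] 0.0015798793333611635
798 [ 0.49715229 -0.24686989  0.0255    ] 0.001349578755352276
t 16.8 p [ 0.4976 -0.2463  0.1668] yaw 44.35 q1,q6 [-38.5   7.1] F [-0.7  0.3 -1.1] w 0.0686 g 0.0 tilt [ 0.0051 -0.0041 -1.    ]
 -> (0.585, 0.2905, 0.15, 104.25) cm [43.77, -32.28, 1.68] rz -59.9 q6~ 12.2
```

>>> {"op": "jog_arm", "data": {
  "targets": [
    [43.8,-32.3,1.5,0,0,-60],
    [43.8,-32.3,1.5,0,0,-60],
    [43.8,-32.3,1.5,0,0,-60],
    [43.8,-32.3,1.5,0,0,-60],
    [43.8,-32.3,1.5,0,0,-60],
    [43.8,-32.3,1.5,0,0,-60],
    [43.8,-32.3,1.5,0,0,-60],
    [43.8,-32.3,1.5,0,0,-60]
  ],
  "hand": 1.0
}}

```text
time_s: 17.47
position: [0.5496, 0.0854, 0.1533]
tool_rot: [[-0.208, 0.978, -0.002], [0.978, 0.208, 0.0], [0.001, -0.002, -1.0]]
ft_force: [1.2, -0.6, 0.2]
grip_width: 0.0854
gripper_force: 0.0
```

```bash
python3 -c "
from h import *
plan((.586,.2905,.15,104.25))"
```

```text
t 17.47 p [0.5496 0.0854 0.1533] yaw 101.98 q1,q6 [ -3.4 -15.3] F [ 1.2 -0.6  0.2] w 0.0854 g 0.0 tilt [-2.3e-03  1.0e-04 -1.0e+00]
 -> (0.586, 0.2905, 0.15, 104.25) cm [19.31, 7.82, 0.33] rz -2.27 q6~ 12.1
```

>>> {"op": "jog_arm", "data": {
  "targets": [
    [19.2,7.8,0.5,0,0,-2.3],
    [19.2,7.8,0.5,0,0,-2.3],
    [19.2,7.8,0.5,0,0,-2.3],
    [19.2,7.8,0.5,0,0,-2.3],
    [19.2,7.8,0.5,0,0,-2.3],
    [19.2,7.8,0.5,0,0,-2.3],
    [19.2,7.8,2,0,0,-2.3],
    [19.2,7.8,2,0,0,-2.3]
  ]
}}

```text
time_s: 18.13
position: [0.5863, 0.2872, 0.1307]
tool_rot: [[-0.242, 0.97, -0.006], [0.97, 0.242, -0.002], [-0.0, -0.006, -1.0]]
ft_force: [-0.6, -0.4, -2.2]
grip_width: 0.0854
gripper_force: 0.0
```

Run:
```python
from h import *
im=env.get_image('wrist'); save(im['frame'],'w6'); W=cloud(im,True)
print(rings(W,None,[(.585,.2907),(.5257,.3516)]))
g=(W[...,2]>.042)&(W[...,2]<.0795)&(np.hypot(W[...,0]-.52,W[...,1]-.3595)<.032)&(np.hypot(W[...,0]-.5255,W[...,1]-.3515)>.017)
Q=W[g]; th=np.degrees(np.arctan2(Q[:,1]-.3595,Q[:,0]-.52))
for a in range(-180,180,45):
    s=(th>=a)&(th<a+45)
    if s.sum(): print(a,s.sum(),np.percentile(Q[s][:,2],[50,90,98]).round(4))
plan((.586,.2905,.052,104.25))
```

```text
[(np.int64(1657), np.float64(0.5861), np.float64(0.2904)), (np.int64(1193), np.float64(0.5205), np.float64(0.3586))]
-180 597 [0.0619 0.0761 0.0769]
-135 313 [0.072  0.0764 0.077 ]
-90 241 [0.0512 0.075  0.0763]
-45 433 [0.0516 0.0758 0.0768]
0 514 [0.0521 0.0761 0.077 ]
45 495 [0.0519 0.0762 0.0771]
90 605 [0.0552 0.076  0.077 ]
135 719 [0.0579 0.0758 0.0769]
t 18.18 p [0.5868 0.2867 0.1321] yaw 103.94 q1,q6 [15.7  1.7] F [ 0.9 -1.1 -0.8] w 0.0854 g 0.0 tilt [-0.005  -0.0015 -1.    ]
 -> (0.586, 0.2905, 0.052, 104.25) cm [0.39, 0.02, 8.01] rz -0.31 q6~ 12.1
```

View pics/w6.png

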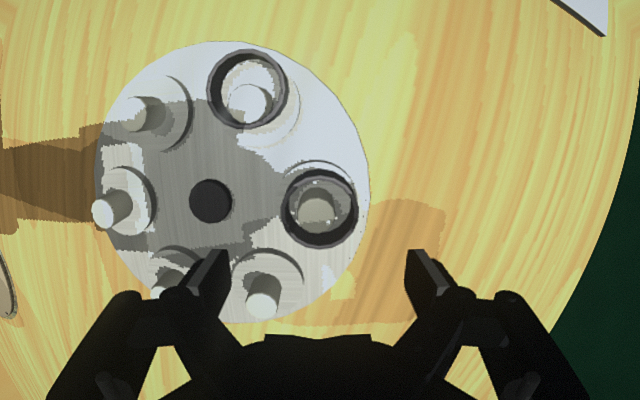

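The wrist view shows the target ring around its pin at (318,208). The knocked ring at (247,90) is still flat on its collar, with its rim at 76 mm all round, but shifted about 9 mm.

>>> {"op": "jog_arm", "data": {
  "targets": [
    [0.3,0,3,0,0,0],
    [0.3,0,5.5,0,0,0],
    [0.3,0,7.3,0,0,0],
    [0.3,0,8,0,0,0],
    [0.3,0,8,0,0,0]
  ]
}}

```text
time_s: 18.6
position: [0.5866, 0.2891, 0.0532]
tool_rot: [[-0.24, 0.971, -0.003], [0.971, 0.24, -0.001], [-0.0, -0.003, -1.0]]
ft_force: [-0.1, 0.1, 0.7]
grip_width: 0.0853
gripper_force: 0.0
```

>>> {"op": "jog_arm", "data": {
  "targets": [
    [0,0,0,0,0,0],
    [0,0,0,0,0,0],
    [0,0,0,0,0,0],
    [0,0,0,0,0,0]
  ],
  "hand": 0.0
}}

```text
time_s: 18.93
position: [0.5879, 0.2901, 0.0568]
tool_rot: [[-0.241, 0.971, 0.003], [0.971, 0.241, 0.001], [-0.0, 0.003, -1.0]]
ft_force: [-1.0, -0.4, 6.6]
grip_width: 0.0519
gripper_force: 52.2
```

>>> {"op": "jog_arm", "data": {
  "targets": [
    [0,0,-1,0,0,0],
    [0,0,-3,0,0,0],
    [0,0,-6,0,0,0],
    [0,0,-10,0,0,0],
    [0,0,-11,0,0,0],
    [0,0,-11,0,0,0]
  ]
}}

```text
time_s: 19.43
position: [0.5885, 0.2905, 0.1696]
tool_rot: [[-0.241, 0.971, 0.008], [0.971, 0.241, 0.002], [0.0, 0.008, -1.0]]
ft_force: [0.9, -0.3, -0.6]
grip_width: 0.0515
gripper_force: 52.7
```

```bash
python3 -c "
from h import *
plan((.541,-.203,.15,44.3))"
```

```text
t 19.43 p [0.5885 0.2905 0.1696] yaw 103.94 q1,q6 [16.  2.] F [ 0.9 -0.3 -0.6] w 0.0515 g 52.7 tilt [ 0.0081  0.0024 -1.    ]
 -> (0.541, -0.203, 0.15, 44.3) cm [-46.75, -16.5, 1.96] rz 59.64 q6~ 25.1
```

>>> {"op": "jog_arm", "data": {
  "targets": [
    [-3,-1,0,0,0,4],
    [-46.7,-16.5,1.5,0,0,59.6],
    [-46.7,-16.5,1.5,0,0,59.6],
    [-46.7,-16.5,1.5,0,0,59.6],
    [-46.7,-16.5,1.5,0,0,59.6],
    [-46.7,-16.5,1.5,0,0,59.6],
    [-46.7,-16.5,1.5,0,0,59.6],
    [-46.7,-16.5,1.5,0,0,59.6]
  ]
}}

```text
time_s: 20.1
position: [0.555, -0.0334, 0.1541]
tool_rot: [[0.65, 0.76, -0.002], [0.76, -0.65, 0.001], [-0.001, -0.002, -1.0]]
ft_force: [1.7, -0.3, -1.7]
grip_width: 0.0514
gripper_force: 52.7
```

```bash
python3 -c "
from h import *
plan((.541,-.2035,.15,44.3))"
```

```text
t 20.1 p [ 0.555  -0.0334  0.1541] yaw 49.45 q1,q6 [-15.6  24.9] F [ 1.7 -0.3 -1.7] w 0.0514 g 52.7 tilt [-2.e-03  6.e-04 -1.e+00]
 -> (0.541, -0.2035, 0.15, 44.3) cm [-13.84, 10.0, 0.41] rz 5.15 q6~ 25.1
```

>>> {"op": "jog_arm", "data": {
  "targets": [
    [-13.7,9.9,0.5,0,0,5.1],
    [-13.7,9.9,0.5,0,0,5.1],
    [-13.7,9.9,0.5,0,0,5.1],
    [-13.7,9.9,0.5,0,0,5.1],
    [-13.7,9.9,0.5,0,0,5.1],
    [-13.7,9.9,3,0,0,5.1],
    [-13.7,9.9,5.5,0,0,5.1],
    [-13.7,9.9,5.5,0,0,5.1]
  ]
}}

```text
time_s: 20.77
position: [0.5408, -0.199, 0.0951]
tool_rot: [[0.711, 0.703, -0.009], [0.703, -0.711, 0.005], [-0.002, -0.01, -1.0]]
ft_force: [-0.9, 1.3, -2.5]
grip_width: 0.0517
gripper_force: 52.8
```

```bash
python3 -c "
from h import *
plan((.541,-.2035,.036,44.3))"
```

```text
t 20.77 p [ 0.5408 -0.199   0.0951] yaw 44.66 q1,q6 [-32.   13.4] F [-0.9  1.3 -2.5] w 0.0517 g 52.8 tilt [-0.0086  0.0054 -0.9999]
 -> (0.541, -0.2035, 0.036, 44.3) cm [-0.3, 0.34, 5.91] rz 0.36 q6~ 25.1
```

>>> {"op": "jog_arm", "data": {
  "targets": [
    [-0.1,0.2,2.5,0,0,0],
    [-0.1,0.2,4.5,0,0,0],
    [-0.1,0.2,5,0,0,0],
    [-0.1,0.2,5.4,0,0,0],
    [-0.1,0.2,5.7,0,0,0],
    [-0.1,0.2,5.7,0,0,0]
  ]
}}

```text
time_s: 21.27
position: [0.5445, -0.2024, 0.0439]
tool_rot: [[0.711, 0.704, 0.001], [0.704, -0.711, -0.0], [0.0, 0.001, -1.0]]
ft_force: [0.0, 0.1, -0.5]
grip_width: 0.0518
gripper_force: 52.9
```

>>> {"op": "jog_arm", "data": {
  "targets": [
    [0,0,0.2,0,0,0],
    [0,0,0.4,0,0,0],
    [0,0,0.4,0,0,0]
  ]
}}

```text
time_s: 21.52
position: [0.5442, -0.2023, 0.0395]
tool_rot: [[0.711, 0.703, 0.0], [0.703, -0.711, -0.0], [0.0, 0.0, -1.0]]
ft_force: [0.2, 0.1, -1.2]
grip_width: 0.0513
gripper_force: 52.9
```

>>> {"op": "jog_arm", "data": {
  "targets": [
    [0,0,0.2,0,0,0],
    [0,0,0.4,0,0,0],
    [0,0,0.4,0,0,0]
  ]
}}

```text
time_s: 21.77
position: [0.544, -0.2023, 0.0349]
tool_rot: [[0.711, 0.703, -0.0], [0.703, -0.711, 0.0], [-0.0, -0.001, -1.0]]
ft_force: [-0.7, 0.2, -1.5]
grip_width: 0.0517
gripper_force: 52.9
```

>>> {"op": "jog_arm", "data": {
  "targets": [
    [0,0,0.15,0,0,0],
    [0,0,0.15,0,0,0]
  ]
}}

```text
time_s: 21.93
position: [0.5441, -0.2023, 0.0335]
tool_rot: [[0.711, 0.703, -0.0], [0.703, -0.711, 0.0], [-0.0, -0.0, -1.0]]
ft_force: [0.7, -0.3, -1.1]
grip_width: 0.0515
gripper_force: 52.9
```

>>> {"op": "jog_arm", "data": {
  "targets": [
    [0,0,0.15,0,0,0],
    [0,0,0.15,0,0,0]
  ]
}}

```text
time_s: 22.1
position: [0.5445, -0.2027, 0.0328]
tool_rot: [[0.711, 0.703, 0.001], [0.703, -0.711, -0.001], [0.0, 0.001, -1.0]]
ft_force: [-0.1, 0.6, 2.8]
grip_width: 0.0515
gripper_force: 53.2
```

>>> {"op": "jog_arm", "data": {
  "targets": [
    [0,0,0,0,0,0],
    [0,0,0,0,0,0],
    [0,0,0,0,0,0],
    [0,0,-3,0,0,0],
    [0,0,-6,0,0,0],
    [0,0,-10,0,0,0],
    [0,0,-13,0,0,0],
    [0,0,-13,0,0,0]
  ],
  "hand": 0.8
}}

```text
time_s: 22.77
position: [0.5462, -0.2035, 0.1686]
tool_rot: [[0.711, 0.704, 0.01], [0.704, -0.711, -0.006], [0.003, 0.011, -1.0]]
ft_force: [0.4, 0.1, 0.1]
grip_width: 0.0682
gripper_force: 0.0
```

Run:
```python
from h import *
im=env.get_image('wrist'); save(im['frame'],'w7'); W=cloud(im,True)
for c in [(.451,-.292),(.497,-.246),(.544,-.203)]:
    g=(abs(W[...,2]-.051)<.004)&(np.hypot(W[...,0]-c[0],W[...,1]-c[1])<.031); print(g.sum(),circ(W[g][:,:2],.0255),W[g][:,2].std())
plan((.5208,.359,.15,44.3))
im=env.get_image('top');print(rings(cloud(im),None,[(.5257,.3516),(.5208,.359)]))
```

```text
629 [ 0.45209914 -0.29273418  0.0255    ] 0.0016916318643905841
731 [ 0.49759909 -0.24693445  0.0255    ] 0.0014649134607013488
828 [ 0.54547719 -0.20292401  0.0255    ] 0.0013999238140492037
t 22.82 p [ 0.5452 -0.2029  0.1653] yaw 44.7 q1,q6 [-32.1  13.2] F [-0.1 -0.3 -1.3] w 0.0683 g 0.0 tilt [ 0.0056 -0.0035 -1.    ]
 -> (0.5208, 0.359, 0.15, 44.3) cm [37.79, -41.66, 1.53] rz 0.4 q6~ 80.3
[(np.int64(105), np.float64(0.52), np.float64(0.36)), (np.int64(206), np.float64(0.5194), np.float64(0.3609))]
```

>>> {"op": "jog_arm", "data": {
  "targets": [
    [37.8,-41.7,1,0,0,0],
    [37.8,-41.7,1,0,0,0],
    [37.8,-41.7,1,0,0,0],
    [37.8,-41.7,1,0,0,0],
    [37.8,-41.7,1,0,0,0],
    [37.8,-41.7,1,0,0,0],
    [37.8,-41.7,1,0,0,0],
    [37.8,-41.7,1,0,0,0]
  ],
  "hand": 1.0
}}

```text
time_s: 23.53
position: [0.5283, 0.1326, 0.1546]
tool_rot: [[0.711, 0.703, -0.003], [0.703, -0.711, -0.0], [-0.002, -0.002, -1.0]]
ft_force: [2.1, 0.2, -0.7]
grip_width: 0.0853
gripper_force: 0.0
```

```bash
python3 -c "
from h import *
plan((.5205,.359,.13,44.3))"
```

```text
t 23.53 p [0.5283 0.1326 0.1546] yaw 44.69 q1,q6 [ 1.6 46.9] F [ 2.1  0.2 -0.7] w 0.0853 g 0.0 tilt [-3.3e-03 -1.0e-04 -1.0e+00]
 -> (0.5205, 0.359, 0.13, 44.3) cm [15.37, -16.65, 2.46] rz 0.39 q6~ 80.3
```

>>> {"op": "jog_arm", "data": {
  "targets": [
    [15.3,-16.5,1,0,0,0],
    [15.3,-16.5,1,0,0,0],
    [15.3,-16.5,1,0,0,0],
    [15.3,-16.5,1,0,0,0],
    [15.3,-16.5,1,0,0,0],
    [15.3,-16.5,1,0,0,0],
    [15.3,-16.5,2.5,0,0,0],
    [15.3,-16.5,2.5,0,0,0]
  ]
}}

```text
time_s: 24.2
position: [0.5202, 0.356, 0.1269]
tool_rot: [[0.709, 0.705, -0.007], [0.705, -0.709, -0.003], [-0.007, -0.003, -1.0]]
ft_force: [-1.2, 0.0, -0.1]
grip_width: 0.0853
gripper_force: 0.0
```

Run:
```python
from h import *
im=env.get_image('wrist'); save(im['frame'],'w8'); W=cloud(im,True)
print(rings(W,None,[(.5205,.3593)]))
plan((.5205,.359,.053,44.6))
```

```text
[(np.int64(1650), np.float64(0.5198), np.float64(0.3599))]
t 24.25 p [0.5209 0.3552 0.1283] yaw 44.74 q1,q6 [23.6 68.8] F [-0.  -1.2 -0.4] w 0.0852 g 0.0 tilt [-0.0055 -0.0026 -1.    ]
 -> (0.5205, 0.359, 0.053, 44.6) cm [0.24, -0.29, 7.53] rz 0.14 q6~ 80.0
```

>>> {"op": "jog_arm", "data": {
  "targets": [
    [0.2,-0.3,3,0,0,0],
    [0.2,-0.3,5.5,0,0,0],
    [0.2,-0.3,7,0,0,0],
    [0.2,-0.3,7.5,0,0,0],
    [0.2,-0.3,7.5,0,0,0]
  ]
}}

```text
time_s: 24.67
position: [0.5213, 0.3581, 0.0552]
tool_rot: [[0.712, 0.703, -0.003], [0.703, -0.712, -0.001], [-0.003, -0.001, -1.0]]
ft_force: [-0.1, -1.0, 0.1]
grip_width: 0.0852
gripper_force: 0.0
```

>>> {"op": "jog_arm", "data": {
  "targets": [
    [0,0,0,0,0,0],
    [0,0,0,0,0,0],
    [0,0,0,0,0,0],
    [0,0,0,0,0,0]
  ],
  "hand": 0.0
}}

```text
time_s: 25.0
position: [0.5222, 0.3593, 0.0582]
tool_rot: [[0.711, 0.703, 0.003], [0.703, -0.711, 0.001], [0.003, 0.001, -1.0]]
ft_force: [-1.4, -0.8, 6.6]
grip_width: 0.051
gripper_force: 52.3
```

>>> {"op": "jog_arm", "data": {
  "targets": [
    [0,0,-1,0,0,0],
    [0,0,-3,0,0,0],
    [0,0,-6,0,0,0],
    [0,0,-10,0,0,0],
    [0,0,-11,0,0,0],
    [0,0,-11,0,0,0]
  ]
}}

```text
time_s: 25.5
position: [0.5228, 0.3597, 0.171]
tool_rot: [[0.711, 0.704, 0.008], [0.703, -0.711, 0.003], [0.008, 0.003, -1.0]]
ft_force: [-0.7, 0.5, -0.9]
grip_width: 0.0514
gripper_force: 52.6
```

```bash
python3 -c "
from h import *
plan((.588,-.160,.15,44.3))"
```

```text
t 25.5 p [0.5228 0.3597 0.171 ] yaw 44.71 q1,q6 [23.9 69.1] F [-0.7  0.5 -0.9] w 0.0514 g 52.6 tilt [ 0.0075  0.0033 -1.    ]
 -> (0.588, -0.16, 0.15, 44.3) cm [-31.93, 41.52, 2.1] rz 0.41 q6~ 30.5
```

>>> {"op": "jog_arm", "data": {
  "targets": [
    [-2,2.6,0,0,0,0],
    [-31.8,41.2,1.5,0,0,0.4],
    [-31.8,41.2,1.5,0,0,0.4],
    [-31.8,41.2,1.5,0,0,0.4],
    [-31.8,41.2,1.5,0,0,0.4],
    [-31.8,41.2,1.5,0,0,0.4],
    [-31.8,41.2,1.5,0,0,0.4],
    [-31.8,41.2,1.5,0,0,0.4]
  ]
}}

```text
time_s: 26.17
position: [0.5605, 0.0353, 0.1562]
tool_rot: [[0.716, 0.698, -0.002], [0.698, -0.716, 0.0], [-0.001, -0.002, -1.0]]
ft_force: [1.4, -0.0, -0.6]
grip_width: 0.0517
gripper_force: 52.6
```

```bash
python3 -c "
from h import *
plan((.587,-.157,.15,44.3))"
```

```text
t 26.17 p [0.5605 0.0353 0.1562] yaw 44.3 q1,q6 [-8.5 37.2] F [ 1.4 -0.  -0.6] w 0.0517 g 52.6 tilt [-2.2e-03  4.0e-04 -1.0e+00]
 -> (0.587, -0.157, 0.15, 44.3) cm [-11.53, 15.61, 0.62] rz 0.0 q6~ 30.7
```

>>> {"op": "jog_arm", "data": {
  "targets": [
    [-11.5,15.3,0.5,0,0,0],
    [-11.5,15.3,0.5,0,0,0],
    [-11.5,15.3,0.5,0,0,0],
    [-11.5,15.3,0.5,0,0,0],
    [-11.5,15.3,0.5,0,0,0],
    [-11.5,15.3,3,0,0,0],
    [-11.5,15.3,6,0,0,0],
    [-11.5,15.3,6,0,0,0]
  ]
}}

```text
time_s: 26.83
position: [0.5826, -0.1519, 0.0911]
tool_rot: [[0.717, 0.697, -0.011], [0.698, -0.717, 0.005], [-0.004, -0.011, -1.0]]
ft_force: [-1.0, 0.3, -2.7]
grip_width: 0.0514
gripper_force: 52.9
```

```bash
python3 -c "
from h import *
plan((.587,-.157,.04,44.3))"
```

```text
t 26.83 p [ 0.5826 -0.1519  0.0911] yaw 44.23 q1,q6 [-25.9  19.9] F [-1.   0.3 -2.7] w 0.0514 g 52.9 tilt [-0.0107  0.0052 -0.9999]
 -> (0.587, -0.157, 0.04, 44.3) cm [-0.04, 0.67, 5.11] rz -0.07 q6~ 30.7
```

>>> {"op": "jog_arm", "data": {
  "targets": [
    [0,0.4,2.5,0,0,0],
    [0,0.4,4,0,0,0],
    [0,0.4,4.8,0,0,0],
    [0,0.4,5.2,0,0,0],
    [0,0.4,5.5,0,0,0],
    [0,0.4,5.5,0,0,0]
  ]
}}

```text
time_s: 27.33
position: [0.5888, -0.1554, 0.0428]
tool_rot: [[0.715, 0.699, 0.0], [0.699, -0.715, -0.0], [0.0, 0.0, -1.0]]
ft_force: [-0.2, 0.7, -0.4]
grip_width: 0.0513
gripper_force: 52.9
```

>>> {"op": "jog_arm", "data": {
  "targets": [
    [0,0,0.2,0,0,0],
    [0,0,0.3,0,0,0],
    [0,0,0.3,0,0,0]
  ]
}}

```text
time_s: 27.58
position: [0.5888, -0.1555, 0.0397]
tool_rot: [[0.716, 0.698, 0.0], [0.698, -0.716, -0.0], [0.0, 0.001, -1.0]]
ft_force: [0.5, -0.2, -1.2]
grip_width: 0.0513
gripper_force: 52.9
```

>>> {"op": "jog_arm", "data": {
  "targets": [
    [0,0,0.2,0,0,0],
    [0,0,0.45,0,0,0],
    [0,0,0.45,0,0,0]
  ]
}}

```text
time_s: 27.83
position: [0.5885, -0.1554, 0.0344]
tool_rot: [[0.716, 0.698, -0.001], [0.698, -0.716, 0.0], [-0.0, -0.001, -1.0]]
ft_force: [0.2, 0.5, -0.2]
grip_width: 0.0515
gripper_force: 52.9
```

>>> {"op": "jog_arm", "data": {
  "targets": [
    [0,0,0.12,0,0,0],
    [0,0,0.12,0,0,0]
  ]
}}

```text
time_s: 28.0
position: [0.5889, -0.1558, 0.0342]
tool_rot: [[0.716, 0.698, 0.001], [0.698, -0.716, -0.001], [0.0, 0.001, -1.0]]
ft_force: [-1.0, -1.3, 4.1]
grip_width: 0.0511
gripper_force: 53.4
```

Contact at 4 N. I'll release, lift and inspect.

>>> {"op": "jog_arm", "data": {
  "targets": [
    [0,0,0,0,0,0],
    [0,0,0,0,0,0],
    [0,0,0,0,0,0],
    [0,0,-3,0,0,0],
    [0,0,-6,0,0,0],
    [0,0,-10,0,0,0],
    [0,0,-13,0,0,0],
    [0,0,-13,0,0,0]
  ],
  "hand": 0.8
}}

```text
time_s: 28.67
position: [0.5909, -0.1564, 0.1704]
tool_rot: [[0.716, 0.699, 0.01], [0.699, -0.716, -0.005], [0.004, 0.011, -1.0]]
ft_force: [0.4, -0.5, 0.8]
grip_width: 0.0684
gripper_force: 0.0
```

Run:
```python
from h import *
im=env.get_image('wrist'); W=cloud(im,True)
for c in [(.452,-.2925),(.4975,-.247),(.545,-.203),(.589,-.156)]:
    g=(abs(W[...,2]-.051)<.004)&(np.hypot(W[...,0]-c[0],W[...,1]-c[1])<.031); print(g.sum(),circ(W[g][:,:2],.0255)[:2].round(4),W[g][:,2].mean(),W[g][:,2].std())
plan((.4297,-.1399,.16,44.3))
im=env.get_image('top');save(im['frame'],'t3')
```

```text
3 [ 0.4542 -0.294 ] 0.04722656412980103 0.00012777217373794608
614 [ 0.4979 -0.2472] 0.05099850655929079 0.0015940468887362376
731 [ 0.546 -0.203] 0.05114549181575634 0.0015367525951601312
799 [ 0.5886 -0.1573] 0.051389130943129045 0.0014728039609746423
t 28.72 p [ 0.5898 -0.156   0.1669] yaw 44.31 q1,q6 [-25.9  19.8] F [-0.2  0.  -0.3] w 0.0684 g 0.0 tilt [ 0.0061 -0.0029 -1.    ]
 -> (0.4297, -0.1399, 0.16, 44.3) cm [-10.34, -12.34, 0.69] rz 0.01 q6~ 27.7
```

View pics/t3.png

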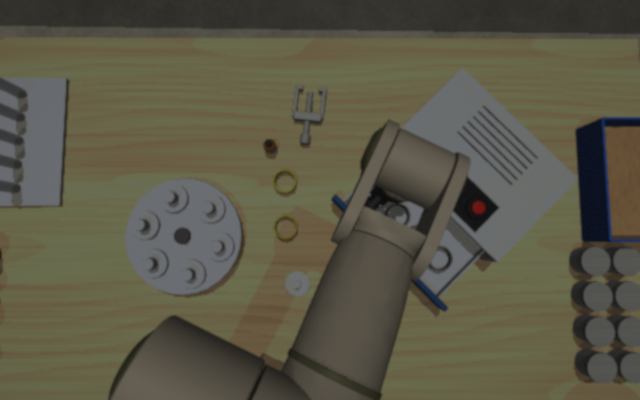

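All six posts are empty. The first ring is visible at (440,258), and the rest are partly under the arm. Going to the handle.

>>> {"op": "jog_arm", "data": {
  "targets": [
    [-10.3,-12.3,0.5,0,0,0],
    [-10.3,-12.3,0.5,0,0,0],
    [-10.3,-12.3,0.5,0,0,0],
    [-10.3,-12.3,0.5,0,0,0],
    [-10.3,-12.3,0.5,0,0,0],
    [-10.3,-12.3,3,0,0,0],
    [-10.3,-12.3,3,0,0,0]
  ],
  "hand": 0.5
}}

```text
time_s: 29.35
position: [0.4271, -0.1384, 0.1303]
tool_rot: [[0.716, 0.698, -0.006], [0.698, -0.716, 0.004], [-0.001, -0.007, -1.0]]
ft_force: [0.3, 0.7, -1.0]
grip_width: 0.0426
gripper_force: 0.0
```

Run:
```python
from h import *
plan((.4297,-.1399,.05,44.3))
im=env.get_image('top');W=cloud(im)
for c in [(.452,-.2925),(.498,-.247),(.546,-.203),(.5886,-.157)]:
    g=(abs(W[...,2]-.051)<.005)&(np.hypot(W[...,0]-c[0],W[...,1]-c[1])<.031); print(g.sum(),circ(W[g][:,:2],.0255)[:2].round(4) if g.sum()>9 else '')
```

```text
t 29.35 p [ 0.4271 -0.1384  0.1303] yaw 44.26 q1,q6 [-33.1  12.6] F [ 0.3  0.7 -1. ] w 0.0426 g 0.0 tilt [-0.0058  0.0039 -1.    ]
 -> (0.4297, -0.1399, 0.05, 44.3) cm [0.08, 0.29, 8.03] rz -0.04 q6~ 27.7
145 [ 0.4521 -0.2904]
139 [ 0.4975 -0.2447]
132 [ 0.5453 -0.2005]
125 [ 0.5881 -0.1548]
```

All four rings are well placed. Grip the bar.

>>> {"op": "jog_arm", "data": {
  "targets": [
    [0.1,0.2,3,0,0,0],
    [0.1,0.2,6,0,0,0],
    [0.1,0.2,8,0,0,0],
    [0.1,0.2,8,0,0,0],
    [0.1,0.2,8,0,0,0]
  ]
}}

```text
time_s: 29.82
position: [0.4314, -0.1401, 0.0536]
tool_rot: [[0.716, 0.699, -0.002], [0.699, -0.716, 0.001], [-0.0, -0.002, -1.0]]
ft_force: [0.6, 0.3, 0.4]
grip_width: 0.0425
gripper_force: 0.0
```

>>> {"op": "jog_arm", "data": {
  "targets": [
    [0,0,0,0,0,0],
    [0,0,0,0,0,0],
    [0,0,0,0,0,0],
    [0,0,0,0,0,0]
  ],
  "hand": 0.0,
  "newtons": 40
}}

```text
time_s: 30.15
position: [0.4318, -0.1405, 0.0549]
tool_rot: [[0.716, 0.698, 0.002], [0.698, -0.716, -0.001], [0.001, 0.003, -1.0]]
ft_force: [-1.0, 1.0, 6.1]
grip_width: 0.0082
gripper_force: 39.1
```

>>> {"op": "jog_arm", "data": {
  "targets": [
    [0,0.5,0,0,0,0],
    [0,1.5,0,0,0,0],
    [0,2.7,0,0,0,0],
    [0,4,0,0,0,0],
    [0,5.2,0,0,0,0],
    [0,6.2,0,0,0,0],
    [0,7,0,0,0,0],
    [0,7.3,0,0,0,0]
  ]
}}

```text
time_s: 30.82
position: [0.4835, -0.1933, 0.0549]
tool_rot: [[0.716, 0.698, 0.003], [0.698, -0.716, -0.001], [0.001, 0.003, -1.0]]
ft_force: [0.4, 2.8, 8.9]
grip_width: 0.0085
gripper_force: 39.9
```

>>> {"op": "jog_arm", "data": {
  "targets": [
    [0,0.5,0,0,0,0],
    [0,1.3,0,0,0,0],
    [0,2.2,0,0,0,0],
    [0,3.2,0,0,0,0],
    [0,4,0,0,0,0],
    [0,4.6,0,0,0,0],
    [0,5,0,0,0,0],
    [0,5.2,0,0,0,0]
  ]
}}

```text
time_s: 31.48
position: [0.5193, -0.2298, 0.055]
tool_rot: [[0.716, 0.698, 0.002], [0.698, -0.716, -0.001], [0.001, 0.002, -1.0]]
ft_force: [0.8, 2.9, 7.4]
grip_width: 0.0083
gripper_force: 39.7
```

>>> {"op": "jog_arm", "data": {
  "targets": [
    [0,0.4,0,0,0,0],
    [0,0.8,0,0,0,0],
    [0,1.1,0,0,0,0],
    [0,1.3,0,0,0,0],
    [0,1.3,0,0,0,0]
  ]
}}

```text
time_s: 31.9
position: [0.5284, -0.2391, 0.055]
tool_rot: [[0.716, 0.698, 0.003], [0.698, -0.716, -0.001], [0.001, 0.003, -1.0]]
ft_force: [2.4, 0.5, 4.9]
grip_width: 0.0082
gripper_force: 39.5
```

>>> {"op": "jog_arm", "data": {
  "targets": [
    [0,0.2,0,0,0,0],
    [0,0.4,0,0,0,0],
    [0,0.4,0,0,0,0]
  ]
}}

```text
time_s: 32.15
position: [0.5285, -0.2392, 0.0549]
tool_rot: [[0.715, 0.699, -0.004], [0.699, -0.715, 0.005], [0.0, -0.006, -1.0]]
ft_force: [-9.9, 11.7, 16.3]
grip_width: 0.0084
gripper_force: 40.8
```

>>> {"op": "jog_arm", "data": {
  "targets": [
    [0,0.2,0,0,0,0],
    [0,0.4,0,0,0,0],
    [0,0.4,0,0,0,0]
  ]
}}

```text
time_s: 32.4
position: [0.5285, -0.2392, 0.0548]
tool_rot: [[0.715, 0.699, -0.012], [0.699, -0.715, 0.011], [-0.001, -0.016, -1.0]]
ft_force: [-22.5, 22.5, 27.4]
grip_width: 0.0083
gripper_force: 42.3
```

Travel was about 140 mm and the position now holds against a 32 N push, so the drawer is home. Unload and release.

>>> {"op": "jog_arm", "data": {
  "targets": [
    [0,-0.3,0,0,0,0],
    [0,-0.6,0,0,0,0],
    [0,-0.6,0,0,0,0]
  ]
}}

```text
time_s: 32.65
position: [0.5285, -0.2392, 0.055]
tool_rot: [[0.715, 0.699, 0.0], [0.699, -0.715, 0.001], [0.0, -0.0, -1.0]]
ft_force: [-2.6, 5.6, 10.0]
grip_width: 0.0085
gripper_force: 40.4
```

>>> {"op": "jog_arm", "data": {
  "targets": [
    [0,0,0,0,0,0],
    [0,0,0,0,0,0],
    [0,0,0,0,0,0],
    [0,0,-4,0,0,0],
    [0,0,-8,0,0,0],
    [0,0,-12,0,0,0],
    [0,0,-13,0,0,0],
    [0,0,-13,0,0,0]
  ],
  "hand": 0.5
}}

```text
time_s: 33.32
position: [0.53, -0.2412, 0.1871]
tool_rot: [[0.716, 0.698, 0.006], [0.698, -0.716, -0.004], [0.001, 0.007, -1.0]]
ft_force: [-0.3, -0.4, -0.1]
grip_width: 0.0429
gripper_force: 0.0
```

Run:
```python
from h import *
im=env.get_image('wrist'); save(im['frame'],'w9'); W=cloud(im,True); ok=im['depth']>0; F=im['frame'].astype(int)
u=(W[...,0]-W[...,1])/2**.5; v=(W[...,0]+W[...,1])/2**.5
h=ok&(W[...,2]>.062)&(W[...,2]<.08)&(u>.5)&(u<.56)&(abs(v-.205)<.035); print('bar u',np.percentile(u[h],[5,50,95]).round(4))
for nm,ch in (('red',0),('green',1),('blue',2)):
    o=[i for i in range(3) if i!=ch]
    m=ok&(F[...,ch]-np.maximum(F[...,o[0]],F[...,o[1]])>40)&(u>.61)&(u<.69)&(W[...,2]>.108)&(W[...,2]<.125)&(v>.12)&(v<.29)
    print(nm,m.sum(),np.median(W[m],0).round(4))
plan((.6015,-.313,.16,44.3),(.644,-.2715,.16,44.3))
```

```text
bar u [0.539  0.5433 0.5475]
red 601 [ 0.5597 -0.3528  0.1149]
green 887 [ 0.6429 -0.2732  0.1151]
blue 841 [ 0.6009 -0.3143  0.115 ]
t 33.37 p [ 0.5291 -0.2406  0.1845] yaw 44.29 q1,q6 [-36.1   9.6] F [ 0.8  0.1 -0.5] w 0.0429 g 0.0 tilt [ 0.0019 -0.0015 -1.    ]
 -> (0.6015, -0.313, 0.16, 44.3) cm [0.13, 10.23, 2.45] rz -0.01 q6~ 18.2
 -> (0.644, -0.2715, 0.16, 44.3) cm [6.07, 10.23, 2.45] rz -0.01 q6~ 22.8
```

View pics/w9.png

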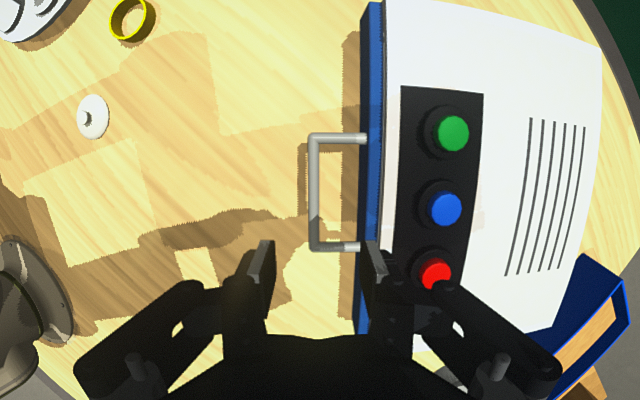

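The drawer is shut: the blue front is flush, with the bar at (313,192). The keys are green (453,133), blue (446,209) and red (436,273). I'll shut the fingers and go over blue.

>>> {"op": "jog_arm", "data": {
  "targets": [
    [0.1,10.2,3,0,0,0],
    [0.1,10.2,3,0,0,0],
    [0.1,10.2,3,0,0,0],
    [0.1,10.2,4,0,0,0],
    [0.1,10.2,4,0,0,0],
    [0.1,10.2,4,0,0,0]
  ],
  "hand": 0.0
}}

```text
time_s: 33.87
position: [0.5999, -0.3117, 0.1416]
tool_rot: [[0.716, 0.698, -0.003], [0.699, -0.716, 0.003], [-0.001, -0.004, -1.0]]
ft_force: [0.6, 0.2, 0.4]
grip_width: 0.0003
gripper_force: 0.0
```

```bash
python3 -c "
from h import *
plan((.6012,-.3137,.114,44.3))"
```

```text
t 33.87 p [ 0.5999 -0.3117  0.1416] yaw 44.31 q1,q6 [-37.5   8.2] F [0.6 0.2 0.4] w 0.0003 g 0.0 tilt [-0.0034  0.0027 -1.    ]
 -> (0.6012, -0.3137, 0.114, 44.3) cm [-0.05, 0.23, 2.76] rz 0.01 q6~ 18.1
```

>>> {"op": "jog_arm", "data": {
  "targets": [
    [0,0.1,1.5,0,0,0],
    [0,0.1,2.5,0,0,0],
    [0,0.1,3,0,0,0],
    [0,0.1,3.3,0,0,0],
    [0,0.1,3.5,0,0,0],
    [0,0.1,3.5,0,0,0]
  ]
}}

```text
time_s: 34.37
position: [0.6014, -0.313, 0.1091]
tool_rot: [[0.716, 0.699, -0.0], [0.699, -0.716, 0.0], [0.0, -0.0, -1.0]]
ft_force: [-1.7, 1.5, 3.3]
grip_width: 0.0002
gripper_force: 1.7
```

>>> {"op": "jog_arm", "data": {
  "targets": [
    [0,0,0.1,0,0,0],
    [0,0,0.2,0,0,0],
    [0,0,0.2,0,0,0]
  ]
}}

```text
time_s: 34.62
position: [0.6018, -0.3133, 0.108]
tool_rot: [[0.716, 0.698, 0.001], [0.698, -0.716, -0.001], [0.0, 0.001, -1.0]]
ft_force: [-3.1, 3.7, 7.8]
grip_width: -0.0002
gripper_force: 4.0
```

Blue has bottomed out at 7.8 N. Lift, then green.

>>> {"op": "jog_arm", "data": {
  "targets": [
    [0,0,-2,0,0,0],
    [0,0,-4,0,0,0],
    [0,0,-4,0,0,0],
    [3,0,-4,0,0,0],
    [5.9,0,-4,0,0,0],
    [5.9,0,-4,0,0,0],
    [5.9,0,-4,0,0,0]
  ]
}}

```text
time_s: 35.2
position: [0.6445, -0.2711, 0.1458]
tool_rot: [[0.714, 0.7, -0.0], [0.7, -0.714, -0.0], [-0.0, -0.0, -1.0]]
ft_force: [-0.0, -0.2, -0.2]
grip_width: -0.0
gripper_force: 0.0
```

```bash
python3 -c "
from h import *
plan((.6433,-.2725,.114,44.3))"
```

```text
t 35.2 p [ 0.6445 -0.2711  0.1458] yaw 44.42 q1,q6 [-32.5  13.1] F [-0.  -0.2 -0.2] w -0.0 g 0.0 tilt [-2.e-04 -0.e+00 -1.e+00]
 -> (0.6433, -0.2725, 0.114, 44.3) cm [-0.18, 0.01, 3.18] rz 0.12 q6~ 22.7
```

>>> {"op": "jog_arm", "data": {
  "targets": [
    [-0.1,0,1.5,0,0,0],
    [-0.1,0,2.5,0,0,0],
    [-0.1,0,3.2,0,0,0],
    [-0.1,0,3.6,0,0,0],
    [-0.1,0,3.9,0,0,0],
    [-0.1,0,3.9,0,0,0]
  ]
}}

```text
time_s: 35.7
position: [0.6427, -0.2734, 0.1085]
tool_rot: [[0.716, 0.698, -0.0], [0.698, -0.716, -0.001], [-0.001, 0.0, -1.0]]
ft_force: [-2.5, 0.9, 2.8]
grip_width: -0.0
gripper_force: 1.8
```

>>> {"op": "jog_arm", "data": {
  "targets": [
    [0,0,0.1,0,0,0],
    [0,0,0.2,0,0,0],
    [0,0,0.2,0,0,0]
  ]
}}

```text
time_s: 35.95
position: [0.643, -0.2734, 0.108]
tool_rot: [[0.716, 0.698, 0.001], [0.698, -0.716, -0.002], [-0.0, 0.002, -1.0]]
ft_force: [-6.3, 0.5, 11.1]
grip_width: -0.0002
gripper_force: 5.9
```

Green is fully down at 11 N. Retreat and check.

>>> {"op": "jog_arm", "data": {
  "targets": [
    [0,0,-2,0,0,0],
    [0,0,-4,0,0,0],
    [0,0,-8,0,0,0],
    [0,0,-12,0,0,0],
    [0,0,-12,0,0,0],
    [0,0,-12,0,0,0]
  ]
}}

```text
time_s: 36.45
position: [0.6438, -0.2733, 0.2285]
tool_rot: [[0.716, 0.698, 0.005], [0.698, -0.716, -0.003], [0.002, 0.006, -1.0]]
ft_force: [-0.2, -0.1, -0.7]
grip_width: -0.0001
gripper_force: 0.0
```

>>> {"op": "jog_arm", "data": {
  "targets": [
    [4,-10,0,0,0,0],
    [4,-15,0,0,0,0],
    [4,-20,0,0,0,0],
    [4,-20,0,0,0,0],
    [4,-20,0,0,0,0],
    [4,-20,0,0,0,0],
    [4,-20,0,0,0,0],
    [4,-20,0,0,0,0]
  ]
}}

```text
time_s: 37.12
position: [0.5323, -0.1021, 0.2251]
tool_rot: [[0.716, 0.698, -0.0], [0.698, -0.716, 0.0], [-0.0, -0.0, -1.0]]
ft_force: [-0.4, -0.6, -1.0]
grip_width: -0.0001
gripper_force: 0.0
```

Run:
```python
from h import *
im=env.get_image('scene'); save(im['frame'],'s9'); W=cloud(im); print(env.observe()['ft_force'])
for t in ['crucible_lid','vial','puller','drawer_handle']:
    for d in env.regions_of('scene',t)[:2]:
        m=d['pixels']&(im['depth']>0); print(t,round(d['score'],2),np.round(np.median(W[m],0),3))
```

```text
[0.66132228 0.81212023 0.23756608]
crucible_lid 0.87 [0.4   0.025 0.008]
crucible_lid 0.44 [ 0.646 -0.268  0.112]
vial 0.47 [0.709 0.089 0.035]
puller 0.82 [0.791 0.    0.016]
puller 0.3 [0.515 0.283 0.04 ]
drawer_handle 0.86 [ 0.577 -0.243  0.069]
drawer_handle 0.69 [ 0.646 -0.268  0.112]
```

View pics/s9.png

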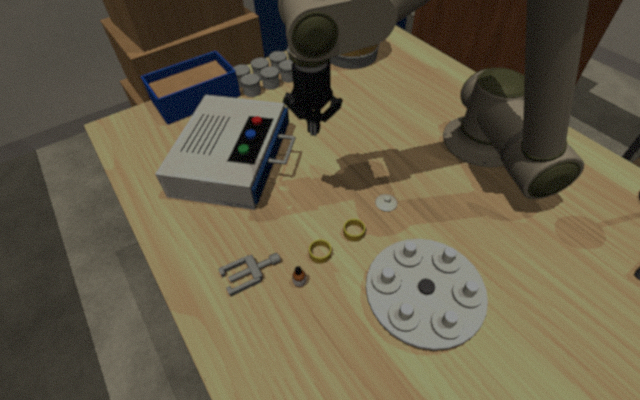

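The drawer is shut at (275,150), and the posts around (426,290) are all empty. The lid (386,203), vial (299,277), puller (250,272) and yellow hoops have not moved. Handing in.

```bash
python3 -c "
from rig import env
print(env.close_job())"
```

```text
the job is handed in; nothing more can be done
None
```

The job is handed in: all four rings lie flat side by side in the shut drawer, blue then green were each pressed fully down, and red, the lid, the vial and the puller were left alone; no verdict was shown.

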